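# Hold a gear shaft over the non-contact gap sensor

### The job

First turn the red selector knob on the grey box to the position with the green dot. Then pick up the gear shaft with the blue markings, carry it over the long steel shaft lying in its green stand, and hold it upright with its gear end centred about 10 mm above the white sensor pad, never touching the sensor and not disturbing the other things on the bench. Finish while still holding it there, with the knob left on the green dot: do not put it down or let go.

Things in the scene. Friction and masses are not known exactly. Their poses are not given: they have to be found in the camera images.
- pinion: The workpiece: steel gear shaft upright on its gear, 125 mm tall, 0.5 to 0.8 kg. Origin: centre of the gear's underside (gear end), z up. From below: gear 68 mm diameter to 24 mm height, blue collar 42 mm to 34 mm, neck 22 mm to 62 mm, dark splines 26 mm diameter from 62 to 108 mm (grip here), blue nose 18 mm to 125 mm. Its place is swapped at random with the plain gear shaft and gear wheel.
- sensor: Fixed sensor stand: black round foot 110 mm diameter and 12 mm high, aluminium column, white round pad 72 mm diameter with an orange ring (60 mm) and an orange centre dot; 50 mm tall in all. Origin: centre of its underside on the bench, z up. Its place may be swapped with the selector box's.
- sensor_pad (a point): Centre of the white pad's top face, 50 mm above the bench: the gear end must hover over it.
- selector: Fixed grey box 100 x 100 x 45 mm (x, y, z) with a black dial face and the red knob on top. Origin: centre of its underside; its x axis points to the middle dial mark.
- selector_knob (a joint): Knob turn in rad, growing clockwise from above. It clicks into five positions: 0, 0.6, 1.2, 1.8, 2.4 (stops just past the ends), takes up to 0.2 N m, and settles if released within 0.1 of one. Green dot: 1.8; the others are white ticks. Starts anywhere from 0.4 to 1.4, maybe between clicks. Its white pointer end looks along the box's x axis at 1.2; in general 1.2 minus the value anticlockwise from it.
- knob_grip (a point): On the knob's vertical axis, 76 mm above the bench: the height to grip. The knob is a grey round flange (44 mm diameter, 8 mm high, from 46 mm above the bench) with an upright red bar 44 mm long, 14 mm thick, top 84 mm above the bench. The bar runs along the pointer: grip across its 14 mm from above.
- vstand: Fixed green stand (260 mm long along its x axis, 46 mm wide, top of its V blocks about 68 mm) that holds the long steel shaft, between the workpieces and the sensor and selector. Origin: centre of its underside on the bench; x runs along the shaft.
- long_shaft: Loose steel shaft, 30 mm diameter, 320 mm long along its x axis, lying in the green stand; its top is 80 mm above the bench. Origin: its middle, on its axis. To be left alone.
- pinion_plain: Bystander: an all-steel gear shaft like the workpiece but 110 mm tall and without blue; 68 mm diameter gear. Origin: centre of its underside.
- gear_wheel: Bystander: flat steel gear wheel, 80 mm diameter, 22 mm high. Origin: centre of its underside.
- bearing: Bystander: steel bearing ring, 52 mm diameter, 16 mm high. Origin: centre of its underside.
- screwdriver: Bystander: screwdriver with a red handle, lying, about 0.2 m long.
- torque_wrench: Bystander: torque wrench, black grip, lying, 350 mm long, 30 mm high.
- padlock: Bystander: steel padlock lying flat, 50 mm wide, 18 mm high.
- spray_can: Bystander: spray can with a yellow label, 60 mm diameter, 170 mm tall, at the robot's right.
Not all that is in view belongs to the job. What is shaped like the selector but purple or turquoise is not meant. What is shaped like the sensor but pink or turquoise is not meant.

How it is judged:
By the outcome, as a careful person would: the job done as asked, in the order asked, and still so for the second after the job is handed in, while the arm keeps its last pose, push and grip.
It also fails if it takes over 64 s, if anything falls off the work surface, if the arm or the gripper's body presses on something with over 40 N, if the wrist force passes 120 N, or if a joint passes its speed limit or range.

### The arm

A 6-joint arm with a two-finger parallel gripper is mounted at the origin on the work surface. World frame = base frame: x ahead of the robot, y to its left, z up, the work surface at z = 0. Lengths are in m, angles in rad, forces in N, time in s.
With the tool pointing down it reaches from about 0.35 to 0.875 m from the base axis. Payload 4.2 kg.
Tool frame: the origin (TCP) lies on the centre line of the jaws, within the pads' length; the fingertips stand 17 mm ahead of it and the grasp point (between the pads) lies 2 mm behind it; z points along the fingers, y is the direction in which the jaws open and shut (so a half turn about z gives the same grasp; the last joint's range is limited). The gripper opens to 87 mm and grips with 3 to 60 N. Pads are 19 mm wide; open, the fingers measure 117 mm over their backs; the gripper's body (75 mm by 190 mm) begins 51 mm behind the grasp point.
Start: joints at [1.582, 0.385, 0.008, 0, -1.194, -0.259], TCP at [0.153, 0.606, 0.203] pointing down, gripper open.
Joint ranges: [-3.14, 3.14], [-1.21, 2.06], [-1.07, 1.41], [-3.16, 2.05], [-2.99, -0.16], [-3.1, 3.1]. Speed limits (rad/s): [2.79, 2.79, 3.14, 3.14, 3.14, 3.14].

### API

Orientations are given as a unit quaternion [w, x, y, z].
In Python, from rig import sensors, capture, job gives the robot as it stands. The module is installed in compiled form; this text tells all that it offers.
- The arm moves only by the tool move_arm, never from a script. Its argument "plan" is a list of rows, each a list of 7 numbers: the shift along the tool's x, y, z in mm, then the turn, a rotation vector about the tool's x, y, z in rad, then the closure, from -1 (fully open) to 1 (shut). In form: [[tx, ty, tz, rx, ry, rz, claw], ...]. A call has 1 to 5 rows; each row shifts and turns the pose as measured when the row begins, along the tool's axes as they then stand; what a row does not reach is not made up. A row lasts 1/10 s, in which the tool goes at most 50 mm and 8.59 degrees, less where a joint would pass 70% of its speed; a pose out of reach is approached as far as the arm can. A call with a gripper value outside its range is refused whole. The fingers move at their own pace and stop on an object; the grip force is fixed at half the most. Time passes only in rows, so rows that do not move let the fingers close. It gives the time, the measured TCP pose, the force and the opening at its end, in the units of the state.
- sensors.state(): the state, without advancing time (a new reading comes with each control period).
- capture(name): name is "side" or "top"; returns a dict with "pixels" (420x560x3 uint8, blue, green, red), "range_z" (420x560 float32, m along the optical axis (not along the pixel's ray), 0 where there is no reading), "K" (3x3 intrinsics, pixels), "extrinsics" (4x4, takes a point from camera to world coordinates). Camera axes: x right, y down, z forward; pixel columns grow to the right and rows downward; lengths in m; the calibration is good to about 2 mm. A picture is of the moment at which its call begins.
- job.hand_in(): hands the job in, once; it reports no verdict.
The state is a dict: "clock": time; "q": joint angles; "qd": joint speeds; "joint_efforts": joint torques, N m; "ee_pos": TCP position; "tool_rot": TCP orientation; "ft_force": force on the tool from outside, world axes, zero at the start; "torque": the same for the moment, N m; "finger_gap": finger opening in m.
Only numpy, scipy, OpenCV 4.12 (cv2) and the standard library are available. Lean on these libraries where they do the work, as an engineer would, in place of code of your own. Each camera call takes 0.05 s, during which the arm holds its last target.

## Working session

There is one attempt and no reset: what is moved stays moved. The work goes in short steps, Python scripts to look and compute and a tool call to move; the robot and the scene stay as the last step left them, time stands still between calls to the robot, and variables do not carry over. Pictures are saved under pics/ and viewed, and the job is handed in when it is done.

Besides the shell and the picture viewer there is one more tool, called after "Request:" in YAML: its name, and indented under it one key for each argument. move_arm: Moves the arm, as the interface text tells. Its arguments: {"type":"object","properties":{"plan":{"type":"array"}},"required":["plan"]}

```bash
mkdir -p pics; cat > h.py <<'E'
import numpy as np, cv2
from rig import sensors, capture, job
def snap(n,tag):
    c=capture(n); cv2.imwrite(f'pics/{tag}.png',c['pixels']); np.savez(f'pics/{tag}.npz',**c); return c
def P(c,u,v,z=None):
    K=c['K'];T=c['extrinsics'];d=np.array([(u-K[0,2])/K[0,0],(v-K[1,2])/K[1,1],1.0])
    if z is None:
        p=d*c['range_z'][int(v),int(u)]; return T[:3,:3]@p+T[:3,3]
    r=T[:3,:3]@d; s=(z-T[2,3])/r[2]; return T[:3,3]+s*r
def cloud(c):
    K=c['K'];T=c['extrinsics'];h,w=c['range_z'].shape;u,v=np.meshgrid(np.arange(w),np.arange(h));z=c['range_z']
    p=np.stack([(u-K[0,2])/K[0,0]*z,(v-K[1,2])/K[1,1]*z,z],-1); return p@T[:3,:3].T+T[:3,3]
E
python3 - <<'E'
from h import *
for n in('side','top'):
    c=snap(n,n+'0'); print(n,c['K'].round(1).tolist(),c['extrinsics'].round(3).tolist())
print(sensors.state())
E
```

```text
side [[409.3, 0.0, 281.3], [0.0, 409.3, 206.8], [0.0, 0.0, 1.0]] [[0.849, -0.34, 0.403, 0.023], [-0.528, -0.539, 0.657, -0.674], [-0.006, -0.771, -0.637, 0.845], [0.0, 0.0, 0.0, 1.0]]
top [[429.3, 0.0, 283.1], [0.0, 429.3, 211.2], [0.0, 0.0, 1.0]] [[0.018, -0.991, 0.134, 0.322], [-1.0, -0.018, 0.003, 0.12], [-0.0, -0.134, -0.991, 1.624], [0.0, 0.0, 0.0, 1.0]]
{'clock': 0.1, 'q': array([ 1.58159644e+00,  3.85480372e-01,  6.75015970e-03, -4.41377877e-04,
       -1.19401180e+00, -2.58620414e-01]), 'qd': array([-7.96966831e-05, -2.82844292e-03,  1.70675067e-03,  2.51947135e-03,
        1.18560891e-03,  9.21080478e-04]), 'joint_efforts': array([ 2.46140473e-06, -3.91687310e+01,  1.87936038e+01,  4.23176318e+00,
        1.34958036e-02, -7.21601509e-05]), 'ee_pos': array([0.15313741, 0.60534242, 0.20186283]), 'tool_rot': array([ 9.91579000e-04,  9.92322401e-01, -1.23674025e-01, -7.26147026e-05]), 'ft_force': array([ 0.11052462,  0.05535424, -0.22853967]), 'torque': array([-0.0077655 ,  0.00268398, -0.01867031]), 'finger_gap': 0.08719748732484053}
```

View pics/side0.png

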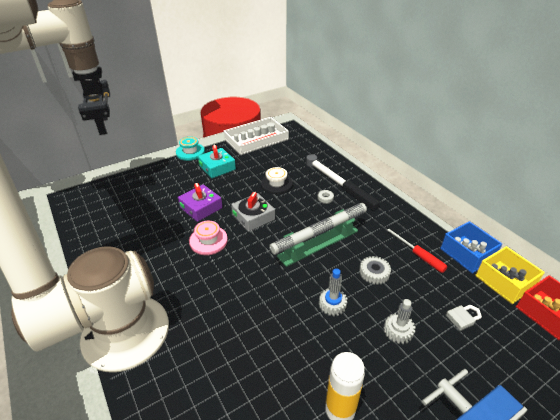

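View pics/top0.png

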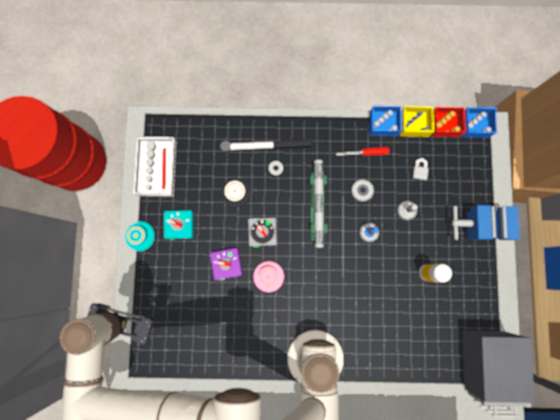

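Candidates in the top view:
- **Selector:** grey (262,232), purple (226,264) and turquoise (178,225). I choose grey.
- **Sensor:** white/black (234,190), pink (268,276) and turquoise (140,236). I choose white.
- **Gear shaft:** blue-marked (370,232), plain (407,210) and the gear wheel (363,190). I choose blue-marked.

Next I check these in close crops.

```bash
python3 - <<'E'
from h import *
t=cv2.imread('pics/top0.png');s=cv2.imread('pics/side0.png')
a=cv2.resize(t[165:265,210:310],(400,400),interpolation=cv2.INTER_CUBIC)
b=cv2.resize(s[150:250,220:320],(400,400),interpolation=cv2.INTER_CUBIC)
cv2.imwrite('pics/crop1.png',np.hstack([a,b]))
a=cv2.resize(t[180:260,340:420],(400,400),interpolation=cv2.INTER_CUBIC)
b=cv2.resize(s[250:350,300:400],(400,400),interpolation=cv2.INTER_CUBIC)
cv2.imwrite('pics/crop2.png',np.hstack([a,b]))
E
```

```text
(no output)
```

View pics/crop1.png

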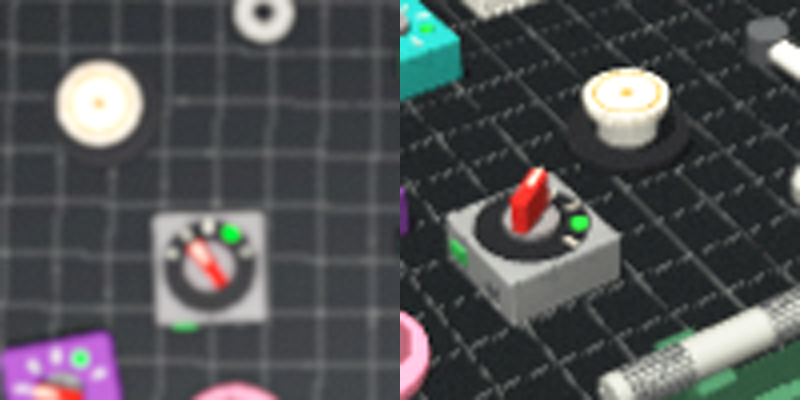

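View pics/crop2.png

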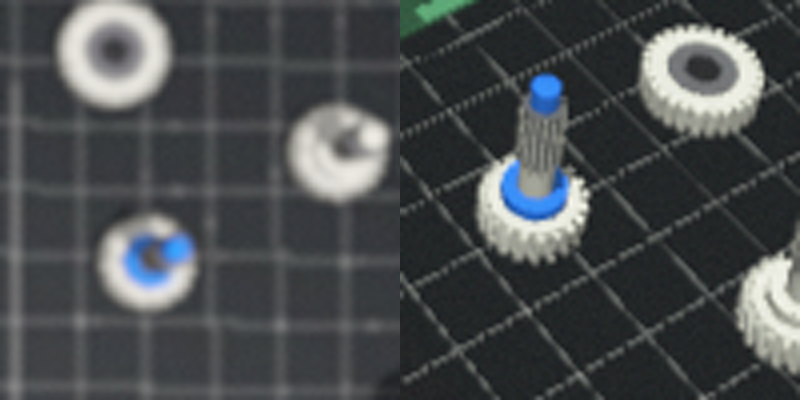

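The crops confirm the choices: grey box with red knob (pointer near the second tick, green dot fourth), white pad with orange ring, and the blue-collared, blue-nosed shaft. Now I measure them.

```bash
python3 - <<'E'
from h import *
np.set_printoptions(precision=4,suppress=True)
for n in('top','side'):
    c=dict(np.load(f'pics/{n}0.npz')); X=cloud(c); hsv=cv2.cvtColor(c['pixels'],cv2.COLOR_BGR2HSV); H,S,V=[hsv[...,i].astype(int) for i in range(3)]
    def box(x0,x1,y0,y1,z0,z1): return (X[...,0]>x0)&(X[...,0]<x1)&(X[...,1]>y0)&(X[...,1]<y1)&(X[...,2]>z0)&(X[...,2]<z1)
    ctr = P(c,262,232) if n=='top' else P(c,254,205); print(n,'knob raw',ctr)
    x,y=ctr[:2]
    b=box(x-.08,x+.08,y-.08,y+.08,.02,.12)
    red=b&((H<10)|(H>170))&(S>120)
    p=X[red]; print('red n',len(p),p.mean(0),p.min(0),p.max(0))
    pt=p[p[:,2]>.076]
    if len(pt)>5:
        m,e=cv2.PCACompute(pt[:,:2].astype(np.float32),None); print(' red top',pt.mean(0),len(pt),'dir',e[0],np.degrees(np.arctan2(e[0][1],e[0][0])))
    uv=np.argwhere(red)[:,::-1]; print(' red uv',uv.mean(0),cv2.minAreaRect(uv.astype(np.float32)))
    g=b&(H>45)&(H<75)&(S>120)&(X[...,2]>.035); uv=np.argwhere(g)[:,::-1].mean(0); print(' green',uv,P(c,*uv,.046))
    # grey box top
    gb=b&(S<60)&(V>110)&(X[...,2]>.038)&(X[...,2]<.052)
    q=X[gb]; print(' box top rect',cv2.minAreaRect(q[:,:2].astype(np.float32)),len(q))
    # sensor pad
    ctr=P(c,234,190) if n=='top' else P(c,276,174)
    x,y=ctr[:2]; b=box(x-.08,x+.08,y-.08,y+.08,.042,.065)
    cs,_=cv2.findContours(b.astype(np.uint8),cv2.RETR_EXTERNAL,cv2.CHAIN_APPROX_NONE); k=max(cs,key=cv2.contourArea); e=cv2.fitEllipse(k); print('pad',e,P(c,*e[0],.05),X[b].mean(0))
    # blue
    ctr=P(c,370,232) if n=='top' else P(c,333,300)
    x,y=ctr[:2]; print(' pin raw',ctr); b=box(x-.1,x+.1,y-.1,y+.1,.01,.16)
    bl=b&(H>95)&(H<125)&(S>120)
    for lo,hi in((.025,.05),(.1,.14)):
        m=bl&(X[...,2]>lo)&(X[...,2]<hi); q=X[m]; print('  blue',lo,len(q),q.mean(0) if len(q) else '', q.max(0) if len(q) else '',np.argwhere(m)[:,::-1].mean(0))
    m=b&(X[...,2]>.015)&(X[...,2]<.03); cs,_=cv2.findContours(m.astype(np.uint8),cv2.RETR_EXTERNAL,cv2.CHAIN_APPROX_NONE); k=max(cs,key=cv2.contourArea); print('  gear', cv2.minEnclosingCircle(X[m][:,:2].astype(np.float32)))
    for nm,u in (('shaft',[(319,165),(319,200),(319,240)] if n=='top' else [(285,245),(320,228),(355,212)]),('wheel',[(363,182)] if n=='top' else [(375,262)]),('plain',[(410,208)] if n=='top' else [(406,305)]),('pink',[(268,276)] if n=='top' else [(208,230)])):
        print('  ',nm,[P(c,*a) for a in u])
E
```

```text
top knob raw [0.4541 0.1995 0.083 ]
red n 23 [0.4501 0.1941 0.0818] [0.4395 0.1849 0.042 ] [0.4618 0.2034 0.0906]
 red top [0.4509 0.1947 0.084 ] 21 dir [0.8254 0.5645] 34.369286
 red uv [263.4783 233.1739] ((263.5384521484375, 233.30767822265625), (7.211102485656738, 2.773500919342041), 56.3099365234375)
 green [267.     223.1579] [0.4904 0.1837 0.046 ]
 box top rect ((0.4589625597000122, 0.20050783455371857), (0.09981003403663635, 0.10042416304349899), 4.62096643447876) 391
pad ((234.94512939453125, 190.929931640625), (18.155771255493164, 18.535802841186523), 55.66681671142578) [0.6084 0.3057 0.05  ] [0.6082 0.3056 0.051 ]
 pin raw [ 0.4602 -0.1868  0.0941]
  blue 0.025 31 [ 0.4645 -0.1912  0.0352] [ 0.4851 -0.1802  0.0499] [368.     232.2581]
  blue 0.1 22 [ 0.4675 -0.1977  0.1213] [ 0.477  -0.1901  0.131 ] [374.6364 229.3182]
  gear ((0.4660458564758301, -0.19964385032653809), 0.03382672369480133)
   shaft [array([ 0.7059, -0.0042,  0.0784]), array([ 0.5746, -0.0048,  0.0824]), array([ 0.4291, -0.0058,  0.0833])]
   wheel [array([ 0.6568, -0.1764,  0.022 ])]
   plain [array([ 0.5
[... 470 characters left out ...]
12635040283) 305
pad ((276.1611022949219, 173.7024383544922), (13.385954856872559, 20.834304809570312), 89.84349060058594) [0.6037 0.3041 0.05  ] [0.6034 0.3034 0.0506]
 pin raw [ 0.4534 -0.2089  0.0359]
  blue 0.025 122 [ 0.4569 -0.2042  0.034 ] [ 0.4818 -0.1792  0.0384] [332.918 298.582]
  blue 0.1 64 [ 0.461  -0.2008  0.1218] [ 0.471  -0.1906  0.1288] [336.2188 272.9688]
  gear ((0.4969809055328369, -0.2401614487171173), 0.08761116862297058)
   shaft [array([ 0.4362, -0.0176,  0.0716]), array([ 0.5514, -0.0168,  0.076 ]), array([ 0.6788, -0.0141,  0.0745])]
   wheel [array([ 0.6328, -0.1616,  0.024 ])]
   plain [array([ 0.5392, -0.3475,  0.1117])]
   pink [array([0.2938, 0.1695, 0.0497])]
```

```bash
cat >> h.py <<'E'
from scipy.spatial.transform import Rotation as R
def plan(tgt,yaw,maxs=45,maxr=.145,claw=-1,nmin=1):
    """rows to bring TCP to tgt with tool down, tool x at world yaw (rad)"""
    s=sensors.state();p=s['ee_pos'];w,x,y,z=s['tool_rot'];r=R.from_quat([x,y,z,w])
    g=R.from_euler('z',yaw)*R.from_euler('x',np.pi)
    rv=(r.inv()*g).as_rotvec(); d=np.array(tgt)-p
    n=max(nmin,int(np.ceil(max(np.linalg.norm(d)/maxs,np.linalg.norm(rv)/maxr))))
    print('p',p.round(4),'yaw',np.degrees(np.arctan2(*r.as_matrix()[1::-1,0])).round(2),'tilt z',r.as_matrix()[:,2].round(4),'n',n, 'F',s['ft_force'].round(1),'gap',round(s['finger_gap'],4),'t',s['clock'])
    for i in range(n):
        ri=r*R.from_rotvec(rv*i/n); t=ri.inv().apply(d/n)*1000
        print('[%.1f,%.1f,%.1f,%.3f,%.3f,%.3f,%g],'%(*t,*(rv/n),claw))
E
python3 -c "
from h import *
plan([.457,.2003,.2],np.radians(33.3))"
```

```text
p [0.1531 0.6053 0.2019] yaw -14.21 tilt z [-4.0e-04 -1.9e-03 -1.0e+00] n 6 F [ 0.1  0.1 -0.2] gap 0.0872 t 0.1
[65.7,53.0,0.4,0.000,0.000,-0.138,-1],
[57.7,61.6,0.4,0.000,0.000,-0.138,-1],
[48.7,68.9,0.4,0.000,0.000,-0.138,-1],
[38.7,75.0,0.4,0.000,0.000,-0.138,-1],
[28.1,79.6,0.4,0.000,0.000,-0.138,-1],
[16.8,82.7,0.3,0.000,0.000,-0.138,-1],
```

```bash
sed -i 's#np.linalg.norm(d)/maxs#np.linalg.norm(d)*1000/maxs#' h.py
python3 -c "
from h import *
plan([.457,.2003,.2],np.radians(33.3))"
```

```text
p [0.1531 0.6053 0.2019] yaw -14.21 tilt z [-4.0e-04 -1.9e-03 -1.0e+00] n 12 F [ 0.1  0.1 -0.2] gap 0.0872 t 0.1
[32.8,26.5,0.2,0.000,0.000,-0.069,-1],
[30.9,28.7,0.2,0.000,0.000,-0.069,-1],
[28.9,30.8,0.2,0.000,0.000,-0.069,-1],
[26.7,32.7,0.2,0.000,0.000,-0.069,-1],
[24.4,34.5,0.2,0.000,0.000,-0.069,-1],
[21.9,36.1,0.2,0.000,0.000,-0.069,-1],
[19.4,37.5,0.2,0.000,0.000,-0.069,-1],
[16.7,38.7,0.2,0.000,0.000,-0.069,-1],
[14.0,39.8,0.2,0.000,0.000,-0.069,-1],
[11.2,40.7,0.2,0.000,0.000,-0.069,-1],
[8.4,41.3,0.2,0.000,0.000,-0.069,-1],
[5.5,41.8,0.2,0.000,0.000,-0.069,-1],
```

Request:
move_arm:
  plan:
    - [33, 26, 0, 0, 0, -0.07, -1]
    - [31, 29, 0, 0, 0, -0.07, -1]
    - [29, 31, 0, 0, 0, -0.07, -1]
    - [27, 33, 0, 0, 0, -0.07, -1]
    - [24, 34, 0, 0, 0, -0.07, -1]

```text
clock: 0.6
ee_pos: [0.2818, 0.4345, 0.198]
tool_rot: [0.004, 0.998, 0.062, -0.001]
ft_force: [0.8, -0.1, 0.8]
finger_gap: 0.0873
```

Request:
move_arm:
  plan:
    - [22, 36, 0, 0, 0, -0.07, -1]
    - [19, 37, 0, 0, 0, -0.07, -1]
    - [17, 38, 0, 0, 0, -0.07, -1]
    - [14, 40, 0, 0, 0, -0.07, -1]
    - [0, 0, 0, 0, 0, 0, -1]

```text
clock: 1.1
ee_pos: [0.3908, 0.2932, 0.1974]
tool_rot: [0.005, 0.979, 0.205, -0.003]
ft_force: [0.0, 0.8, -0.2]
finger_gap: 0.0868
```

```bash
python3 -c "
from h import *
plan([.457,.2003,.2],np.radians(33.3))"
```

```text
p [0.3908 0.2932 0.1974] yaw 23.65 tilt z [-0.0043 -0.0105 -0.9999] n 3 F [ 0.   0.8 -0.2] gap 0.0868 t 1.1
[7.8,37.2,-0.6,0.002,0.003,-0.056,-1],
[5.7,37.6,-0.7,0.002,0.003,-0.056,-1],
[3.6,37.9,-0.8,0.002,0.003,-0.056,-1],
```

Request:
move_arm:
  plan:
    - [8, 38, -1, 0.002, 0.003, -0.058, -1]
    - [6, 39, -1, 0.002, 0.003, -0.058, -1]
    - [3, 38, -1, 0.002, 0.003, -0.056, -1]
    - [0, 0, 0, 0, 0, 0, -1]

```text
clock: 1.5
ee_pos: [0.4599, 0.1953, 0.1998]
tool_rot: [0.001, 0.957, 0.292, -0.001]
ft_force: [-0.3, 0.1, 0.2]
finger_gap: 0.0871
```

```bash
python3 -c "
from h import *
plan([.457,.2003,.110],np.radians(33.3))
snap('top','top1');snap('side','side1')
a=cv2.imread('pics/top1.png')[180:280,200:320];b=cv2.imread('pics/side1.png')[110:250,170:330]
cv2.imwrite('pics/c1.png',np.hstack([cv2.resize(a,(400,333)),cv2.resize(b,(380,333))]))"
```

```text
p [0.4599 0.1953 0.1998] yaw 33.92 tilt z [-8.0e-04 -1.3e-03 -1.0e+00] n 2 F [-0.3  0.1  0.2] gap 0.0871 t 1.5
[0.3,-2.9,44.9,0.000,0.001,0.005,-1],
[0.2,-2.9,44.9,0.000,0.001,0.005,-1],
```

View pics/c1.png

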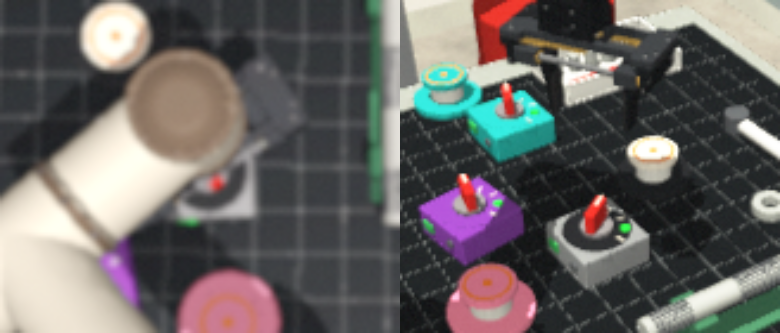

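The top view shows the wrist covering the knob. In the side view the gripper is above the grey box, jaws open across the bar. Descending.

Request:
move_arm:
  plan:
    - [0, -3, 40, 0, 0, 0.005, -1]
    - [0, -3, 40, 0, 0, 0.005, -1]
    - [0, 0, 5, 0, 0, 0, -1]
    - [0, 0, 0, 0, 0, 0, -1]

```text
clock: 2.0
ee_pos: [0.4551, 0.2072, 0.1146]
tool_rot: [-0.001, 0.957, 0.29, 0.002]
ft_force: [-0.0, 0.7, 0.1]
finger_gap: 0.0868
```

```bash
python3 -c "
from h import *
plan([.457,.2003,.076],np.radians(33.3))
snap('side','side2')
b=cv2.imread('pics/side2.png')[130:250,190:330]
cv2.imwrite('pics/c2.png',cv2.resize(b,(700,600)))"
```

```text
p [0.4551 0.2072 0.1146] yaw 33.66 tilt z [ 0.0033  0.0024 -1.    ] n 1 F [-0.   0.7  0.1] gap 0.0868 t 2.0
[-2.4,6.8,38.6,-0.000,-0.004,0.006,-1],
```

View pics/c2.png

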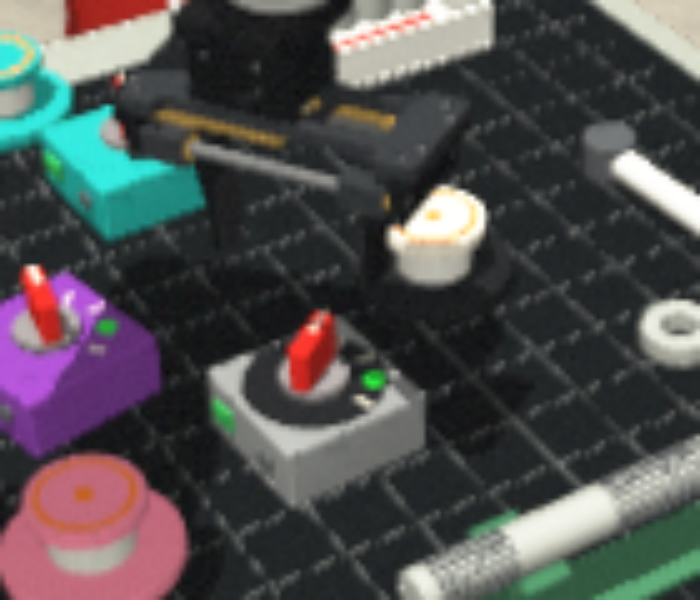

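The jaws straddle the red bar from above, but the fingertips look about 7 px too far back or too high. I check by projection and depth.

```bash
cat >> h.py <<'E'
def proj(c,p):
    T=c['extrinsics'];q=T[:3,:3].T@(np.array(p)-T[:3,3]); return (c['K']@q/q[2])[:2], q[2]
E
python3 -c "
from h import *
np.set_printoptions(precision=3,suppress=True)
c=dict(np.load('pics/side2.npz'));s=sensors.state();p=s['ee_pos'];w,x,y,z=s['tool_rot'];M=R.from_quat([x,y,z,w]).as_matrix()
for k in(-.045,.045): 
  q=p+M@[0,k,.017];print(q,proj(c,q))
print(proj(c,[.457,.2,.084]))
X=cloud(c)
for u,v in((233,176),(234,173),(264,179),(265,183),(266,181)): print(u,v,X[v,u],c['pixels'][v,u])
hsv=c['pixels'].max(-1)
m=(hsv<45)&(X[...,2]>.085)&(X[...,2]<.13)&(abs(X[...,0]-.457)<.12)&(abs(X[...,1]-.2)<.12)
q=X[m];print(len(q),q.mean(0),q.min(0),q.max(0))
e=(q-p)@M; print(e.min(0),e.max(0)); 
for lo in (-1,1):
  f=e[np.sign(e[:,1])==lo]; print(lo,f.mean(0),f.min(0),f.max(0))
"
```

```text
[0.43  0.245 0.098] (array([237.296, 187.772]), np.float64(1.2439530551959246))
[0.48  0.17  0.098] (array([263.829, 195.212]), np.float64(1.2148746230362233))
(array([252.349, 196.166]), np.float64(1.2342326403497788))
233 176 [0.418 0.24  0.149] [24 25 27]
234 173 [0.422 0.24  0.158] [32 31 33]
264 179 [0.474 0.154 0.169] [25 24 23]
265 183 [0.481 0.162 0.147] [20 18 20]
266 181 [0.486 0.163 0.152] [24 25 26]<string>:12: RuntimeWarning: Mean of empty slice.
  ret = um.true_divide(
Traceback (most recent call last):
ValueError: zero-size array to reduction operation minimum which has no identity
```

```bash
python3 -c "
from h import *
np.set_printoptions(precision=4,suppress=True)
s=sensors.state();print(s['clock'],s['ee_pos'],s['qd'],s['ft_force'])
c=snap('side','side3');s=sensors.state();p=s['ee_pos'];print(s['clock'],p)
w,x,y,z=s['tool_rot'];M=R.from_quat([x,y,z,w]).as_matrix()
X=cloud(c);e=(X-p)@M
m=(abs(e[...,0])<.02)&(abs(e[...,1])<.07)&(e[...,2]<.06)&(e[...,2]>-.04)&(c['pixels'].max(-1)<60)&(X[...,2]>.09)
for lo in (-1,1):
  f=e[m&(np.sign(e[...,1])==lo)]; print(lo,len(f),f.mean(0),f.min(0),f.max(0))
b=c['pixels'][130:250,190:330]
cv2.imwrite('pics/c3.png',cv2.resize(b,(700,600)))
"
```

```text
2.05 [0.4551 0.2073 0.1149] [-0.0103 -0.0192  0.0186  0.001  -0.0017  0.0027] [ 0.6139 -0.6619 -1.0473]
2.1 [0.4558 0.2074 0.1157]
-1 32 [-0.0046 -0.0451 -0.0293] [-0.0135 -0.053  -0.039 ] [ 0.0122 -0.0414 -0.0199]
1 32 [-0.0051  0.0509 -0.0301] [-0.0126  0.0439 -0.0394] [ 0.0083  0.0542 -0.0196]
```

View pics/c3.png

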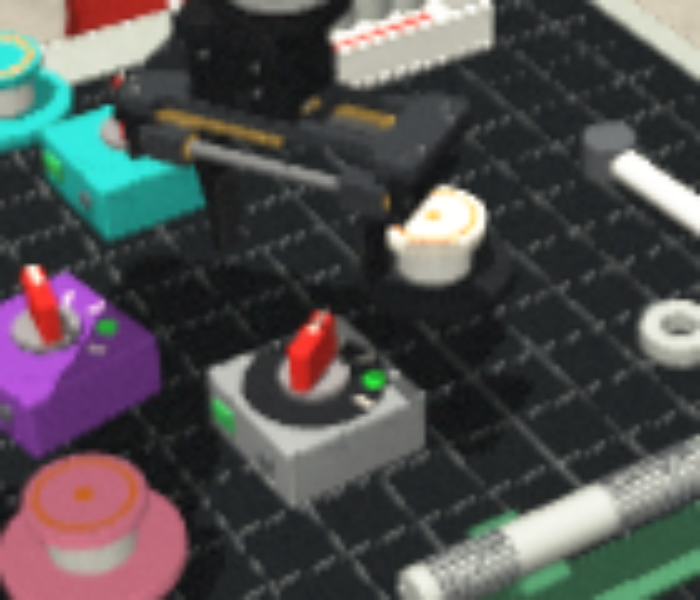

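```bash
python3 -c "
from h import *
np.set_printoptions(precision=3,suppress=True,linewidth=200)
c=dict(np.load('pics/side3.npz'));X=cloud(c)
print('u 228..244'); 
for v in range(168,194): print(v,(X[v,226:246,2]*1000).astype(int))
print('u 256..276')
for v in range(172,200): print(v,(X[v,256:276,2]*1000).astype(int))
"
```

```text
u 228..244
168 [ 25  18  18  14  15 174 175 175 175 172 171 164   0   0   0   0   1   1   1   0]
169 [ 19  16  12  13   9 174 172 170 172 168 167 163   0   6   0   1   1   2   1   3]
170 [ 14  12  12   8   5 169 169 168 171 167 162 161   1   4 845   0   2   1   0   1]
171 [  7   8   3   0   3   2 165 168 166 162 161 158   0   1   0   1   4   2   2   3]
172 [  4   3   1   4   3  -1 162 162 161 159 157 154 148   0   1   0   1   2   0   2]
173 [  1   2  -1   1   1   0 157 158 159 159 156 150 150   1   0   3   3   0   0   5]
174 [  2   0   3   4   0   0 156 156 156 156 152 148 142   0   0   1   0   0   4   0]
175 [  0   1   4   1   3   2 149 153 151 151 149 144 139   3   4   0  -1   0   0   0]
176 [  2   1   1   0   0   0   0 148 147 149 144 141 135   2   3   3   2   1   1   2]
177 [  3   6  -1   0   3   1   5 143 145 144 141 139   0   3   0   3   0   0   3   4]
178 [  0   1   2   3   0   0   0 141 141 141 136   0   2   1   2   3   3   6   1   2]
179 [  0   2   0   3   4   1   0 135 137 138   0   0   2  -1   1   0   0   0   0   2]
180 [ 0  0  2  2 -1  2  0  4  2 -1  2  3  3  1  1  2  1  
[... 2305 characters left out ...]
9 13 12 14 13 13 16]
190 [ 0  4  3  1  5  2  3  2  4  4  9 11 16 12 15 17 10 14 12 15]
191 [ 3 -1  1  0 -1  3  1 -1  1  0  6  7 10 10  6 11 12 14 13 13]
192 [-2  1  0  1  1  0  0  2  0  2  0  2  4  5  5  5  8  9  8  7]
193 [87 47 46  0  2  0  3  1  1  1  5  2  2  0  0  5  6  4  1  7]
194 [82 43 45 43  2  2  1  3  1  0  1  4  1  6  3  0  0  2  1  1]
195 [81 42 44 45 45  1  0  4  1  3  3  1  0  0  2 -1  3  3  0  2]
196 [73 44 48 44 43 46  0  3  0  3  3  2  3  0  2  3  0 -1  0  1]
197 [72 47 46 45 49 43 44  1  0  2  2  3 -2  1  0  5  3  0  0  0]
198 [ 65  47  46  47  44  44 845  49   0   5   0   2   3   0   2   2   0   2   2   3]
199 [63 58 45 47 47 44 46 45 45  2 -1  1  4  1  0  1  3  0  1  0]
```

```bash
python3 -c "
from h import *
np.set_printoptions(precision=3,suppress=True,linewidth=200)
for f,p,q in (('side0',[.1531,.6053,.2019],[9.9e-4,.99232,-.12367,0]),('top0',[.1531,.6053,.2019],[9.9e-4,.99232,-.12367,0]),('side1',[.4599,.1953,.1998],[.001,.957,.292,-.001]),('side3',[.4558,.2074,.1157],[-.001,.957,.29,.002])):
  c=dict(np.load(f'pics/{f}.npz'));X=cloud(c);w,x,y,z=q;M=R.from_quat([x,y,z,w]).as_matrix()
  e=(X-np.array(p))@M; m=(abs(e[...,0])<.03)&(abs(e[...,1])<.075)&(abs(e[...,2])<.15)&(X[...,2]>.095)&(c['range_z']>0)
  for s in(-1,1):
    g=e[m&(np.sign(e[...,1])==s)]
    if len(g)==0: continue
    t=g[g[:,2]>g[:,2].max()-.02]; print(f,s,len(g),'max z',np.sort(g[:,2])[-4:],'tip mean',t.mean(0),'y',t[:,1].min(),t[:,1].max(),'x',t[:,0].min(),t[:,0].max())
"
```

```text
side0 -1 74 max z [-0.023 -0.022 -0.021 -0.021] tip mean [ 0.005 -0.046 -0.025] y -0.05366357630048227 -0.03979003445630671 x -0.0016799822603942784 0.010972965753312289
side0 1 390 max z [-0.022 -0.021 -0.021 -0.019] tip mean [ 0.     0.052 -0.03 ] y 0.044868355285223614 0.058813498014695605 x -0.010823704916139334 0.011076457507745423
top0 -1 36 max z [-0.094 -0.036 -0.026 -0.024] tip mean [ 0.012 -0.045 -0.029] y -0.04616092592728993 -0.042336320880051105 x 0.010831319969701506 0.012377113032596804
top0 1 290 max z [-0.104 -0.104 -0.103 -0.103] tip mean [ 0.003  0.046 -0.112] y 0.0024460580185150546 0.06126789283534353 x -0.029875200916025045 0.029671758280715065
side1 -1 482 max z [-0.022 -0.022 -0.021 -0.019] tip mean [-0.005 -0.047 -0.029] y -0.054681232015829535 -0.04229367625357301 x -0.012752802765204383 0.009320125465979892
side1 1 531 max z [-0.023 -0.022 -0.02  -0.02 ] tip mean [-0.005  0.049 -0.03 ] y 0.0432034382418682 0.052199152055175696 x -0.012205879531759322 0.007384181297604819
side3 -1 415 max z [-0.022 -0.021 -0.02  -0.02 ] tip mean [-0.005 -0.045 -0.029] y -0.05303949372114368 -0.04150111603758957 x -0.013495308353305582 0.012173891937486392
side3 1 479 max z [-0.021 -0.021 -0.021 -0.02 ] tip mean [-0.004  0.051 -0.031] y 0.04385907657454295 0.05414374269298627 x -0.012765681998860327 0.010712488713735079
```

Both cameras put the open fingertips about 20 mm behind the reported TCP, where the description says 17 mm ahead. This holds in every view. I close the jaws here in the air to see whether the tips extend on closing or the reported TCP is really offset.

Request:
move_arm:
  plan:
    - [0, 0, -10, 0, 0, 0, 1]
    - [0, 0, 0, 0, 0, 0, 1]
    - [0, 0, 0, 0, 0, 0, 1]
    - [0, 0, 0, 0, 0, 0, 1]
    - [0, 0, 0, 0, 0, 0, 1]

```text
clock: 2.6
ee_pos: [0.4585, 0.21, 0.1326]
tool_rot: [-0.003, 0.957, 0.29, 0.009]
ft_force: [-0.1, 0.2, 0.3]
finger_gap: 0.0551
```

```bash
cat > tip.py <<'E'
from h import *
import sys
np.set_printoptions(precision=3,suppress=True,linewidth=200)
tag=sys.argv[1]
s=sensors.state();c=snap('side',tag);p=s['ee_pos'];w,x,y,z=s['tool_rot'];M=R.from_quat([x,y,z,w]).as_matrix()
print(s['clock'],p,'gap',s['finger_gap'],'F',s['ft_force'])
X=cloud(c);e=(X-p)@M; m=(abs(e[...,0])<.03)&(abs(e[...,1])<.075)&(abs(e[...,2])<.15)&(X[...,2]>.088)&(c['range_z']>0)
for z0 in np.arange(-.14,.03,.01):
    g=e[m&(abs(e[...,2]-z0)<.005)]
    if len(g): print(round(z0,3),len(g),'x',g[:,0].min(),g[:,0].max(),'y',g[:,1].min(),g[:,1].max())
u,v=proj(c,p)[0].astype(int); u=np.clip(u,70,490);v=np.clip(v,60,360)
cv2.imwrite(f'pics/{tag}c.png',cv2.resize(c['pixels'][v-60:v+60,u-70:u+70],(700,600),interpolation=cv2.INTER_CUBIC))
E
python3 tip.py side4
```

```text
2.6 [0.458 0.21  0.133] gap 0.05509024087352543 F [-0.128  0.232  0.265]
-0.14 133 x -0.02783005420561667 0.029554945030956986 y -0.06904117151942034 0.06780360173362422
-0.13 307 x -0.02955142698366461 0.02921297278135856 y -0.07479244042383763 0.07494725604724653
-0.12 128 x -0.02998746819895744 0.021019668782935333 y -0.06458058440778941 0.06296454317544023
-0.11 86 x -0.02990301971516695 0.02976845074890544 y -0.07471521320787308 0.06898649235823064
-0.1 21 x -0.02990745781106251 0.026071197885099776 y -0.06645623956196987 0.06172937748466308
-0.09 11 x -0.021776034789186025 0.008773980723556769 y -0.03359252029583359 0.058216980076543676
-0.08 12 x -0.013236422533002643 0.0077539764338237895 y -0.04202944972426678 -0.030757154219290407
-0.07 42 x -0.013428645893110575 0.01013512162732219 y -0.042600464918590784 0.0430942348053634
-0.06 37 x -0.012251789595455446 0.009586192094633544 y -0.03972792098242953 0.042610012510987005
-0.05 43 x -0.01418785701545896 0.01007834537391421 y -0.0388822767613888 0.04053638553026096
-0.04 29 x -0.012763182752456685 0.0072097007399244475 y -0.03518788376332185 0.03945729603798593
-0.03 37 x -0.013334524697963817 0.011259476842626008 y -0.0365600229955123 0.038498988828444776
-0.02 16 x -0.012244346153488425 0.00855944174724266 y -0.032913430004994915 0.03712761133659204
```

View pics/side4c.png

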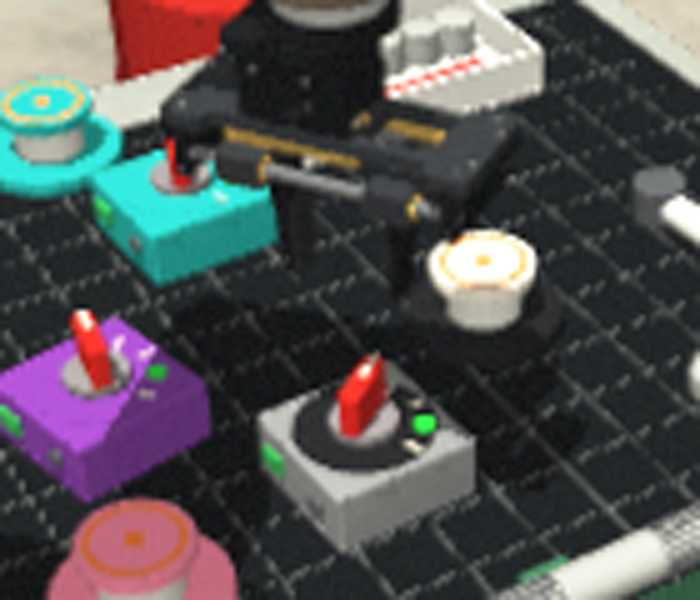

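The fingers slide parallel and the tips don't extend. The whole gripper (tips and body) sits about 37 mm further back along tool z than the reported TCP, with almost no lateral offset. I'll take the true grasp height as reported z + 0.039 and confirm it by sight on the way down.

```bash
python3 -c "
from h import *
plan([.4565,.2003,.08],np.radians(33.3))"
```

```text
p [0.4585 0.21   0.1325] yaw 33.69 tilt z [ 0.0143  0.0115 -0.9998] n 2 F [-0.2 -0.  -0.1] gap 0.0511 t 2.65
[-4.0,3.5,26.2,-0.001,-0.009,0.003,-1],
[-3.7,3.5,26.2,-0.001,-0.009,0.003,-1],
```

Request:
move_arm:
  plan:
    - [-4, 4, 0, 0, -0.009, 0.003, -1]
    - [-3, 4, 0, 0, -0.009, 0.003, -1]
    - [0, 0, 0, 0, 0, 0, -1]
    - [0, 0, 0, 0, 0, 0, -1]
    - [0, 0, 0, 0, 0, 0, -1]

```text
clock: 3.15
ee_pos: [0.4567, 0.1978, 0.1318]
tool_rot: [-0.0, 0.958, 0.286, -0.002]
ft_force: [-0.1, -0.1, -0.2]
finger_gap: 0.0821
```

```bash
python3 -c "
from h import *
plan([.4565,.2003,.08],np.radians(33.3))"
```

```text
p [0.4567 0.1978 0.1318] yaw 33.27 tilt z [-3.4e-03 -4.0e-04 -1.0e+00] n 2 F [-0.1 -0.1 -0.2] gap 0.0821 t 3.15
[0.7,-1.1,25.9,-0.001,0.002,-0.000,-1],
[0.6,-1.1,25.9,-0.001,0.002,-0.000,-1],
```

Request:
move_arm:
  plan:
    - [0.5, -1, 20, 0, 0.002, 0, -1]
    - [0.5, -1, 20, 0, 0.002, 0, -1]
    - [0, 0, 8, 0, 0, 0, -1]
    - [0, 0, 0, 0, 0, 0, -1]

```text
clock: 3.55
ee_pos: [0.4573, 0.2008, 0.0833]
tool_rot: [-0.001, 0.958, 0.286, 0.002]
ft_force: [0.7, -1.5, 0.9]
finger_gap: 0.0868
```

```bash
python3 tip.py side5 | tail -6; python3 -c "
from h import *
plan([.4565,.2003,.039],np.radians(33.3))"
```

```text
-0.05 36 x -0.013893562102135677 0.007512978576991501 y -0.05303963297652343 0.05474951559650745
-0.04 29 x -0.013213565219003276 0.010531159866595407 y -0.04998238888521634 0.05388536425788611
-0.03 35 x -0.014761849449848588 0.012752827151901293 y -0.05004146550578079 0.054402574658477615
-0.02 11 x -0.011881390466510384 0.006371462462360705 y -0.05312834750016404 0.05212266423583901
-0.01 1 x -0.007444745585984061 -0.007444745585984061 y -0.00020190672084574438 -0.00020190672084574438
0.0 1 x 0.016303281922368816 0.016303281922368816 y 0.0007915399668346651 0.0007915399668346651
p [0.4577 0.2011 0.0838] yaw 33.3 tilt z [ 0.0032  0.0039 -1.    ] n 1 F [ 0.1 -0.1  0.7] gap 0.0867 t 3.6
[-1.6,0.1,44.8,-0.002,-0.005,0.000,-1],
```

View pics/side5c.png

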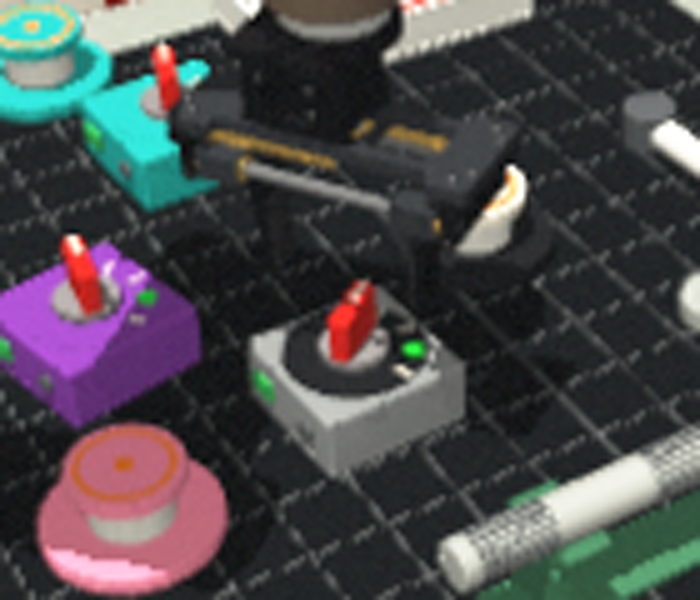

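The fingertips are still just above the bar top on either side, so the offset is confirmed: at 0.083 reported, the description would put them at 0.066. Descending the rest in small steps.

Request:
move_arm:
  plan:
    - [-1, 0, 15, -0.002, -0.005, 0, -1]
    - [0, 0, 12, 0, 0, 0, -1]
    - [0, 0, 8, 0, 0, 0, -1]
    - [0, 0, 4, 0, 0, 0, -1]
    - [0, 0, 0, 0, 0, 0, -1]

```text
clock: 4.1
ee_pos: [0.4602, 0.203, 0.0478]
tool_rot: [-0.001, 0.958, 0.287, 0.004]
ft_force: [-0.3, -0.2, 0.1]
finger_gap: 0.087
```

```bash
python3 tip.py side6 | head -1; python3 -c "
from h import *
plan([.4565,.2003,.039],np.radians(33.3))"
```

```text
4.1 [0.46  0.203 0.048] gap 0.08697780283634568 F [-0.303 -0.189  0.099]
p [0.4604 0.2031 0.0481] yaw 33.39 tilt z [ 0.008   0.0048 -1.    ] n 1 F [-0.6 -0.1 -0.1] gap 0.0873 t 4.15
[-4.9,0.2,9.0,0.000,-0.009,0.002,-1],
```

View pics/side6c.png

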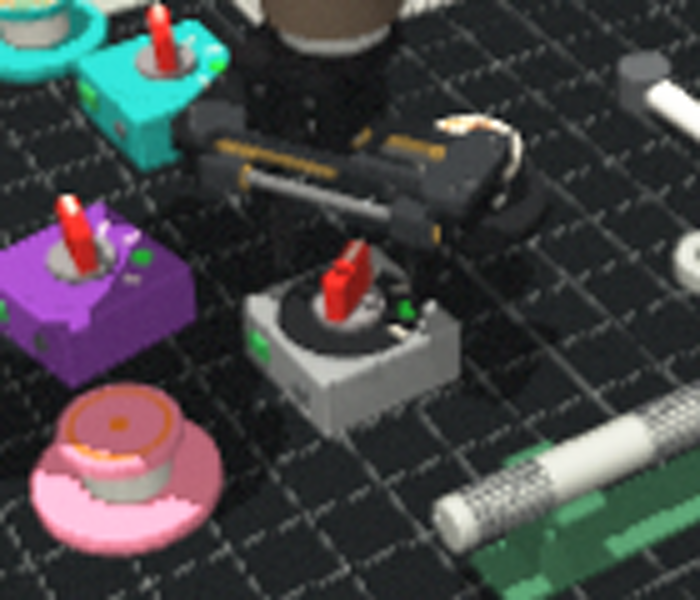

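The right finger now stands beside the bar over the dial. A last 8 mm down, then close.

Request:
move_arm:
  plan:
    - [-4, 0, 8, 0, -0.009, 0, -1]
    - [0, 0, 0, 0, 0, 0, 1]
    - [0, 0, 0, 0, 0, 0, 1]
    - [0, 0, 0, 0, 0, 0, 1]
    - [0, 0, 0, 0, 0, 0, 1]

```text
clock: 4.65
ee_pos: [0.4577, 0.2015, 0.0408]
tool_rot: [-0.0, 0.958, 0.287, 0.001]
ft_force: [0.2, 0.2, 0.3]
finger_gap: 0.0626
```

Request:
move_arm:
  plan:
    - [0, 0, 0, 0, 0, 0, 1]
    - [0, 0, 0, 0, 0, 0, 1]
    - [0, 0, 0, 0, 0, 0, 1]
    - [0, 0, 0, 0, 0, 0, 1]
    - [0, 0, 0, 0, 0, 0, 1]

```text
clock: 5.15
ee_pos: [0.4579, 0.2016, 0.0412]
tool_rot: [-0.0, 0.958, 0.287, 0.002]
ft_force: [0.0, -0.8, 0.0]
finger_gap: 0.0228
```

```bash
python3 tip.py side7 | head -1; python3 -c "
from h import *
print(sensors.state()['torque'])
plan(sensors.state()['ee_pos'],np.radians(-29),claw=1)"
```

```text
5.15 [0.458 0.202 0.041] gap 0.022790093399689928 F [ 0.006 -0.778  0.028]
[-0.0829351  -0.02742609  0.05441817]
p [0.458  0.2016 0.0412] yaw 33.41 tilt z [ 0.0028  0.0017 -1.    ] n 8 F [ 0.5  0.4 -0.7] gap 0.0191 t 5.2
[0.0,0.0,0.0,-0.000,-0.000,0.136,1],
[0.0,0.0,0.0,-0.000,-0.000,0.136,1],
[0.0,0.0,0.0,-0.000,-0.000,0.136,1],
[0.0,0.0,0.0,-0.000,-0.000,0.136,1],
[0.0,0.0,0.0,-0.000,-0.000,0.136,1],
[0.0,0.0,0.0,-0.000,-0.000,0.136,1],
[0.0,0.0,0.0,-0.000,-0.000,0.136,1],
[0.0,0.0,0.0,-0.000,-0.000,0.136,1],
```

View pics/side7c.png

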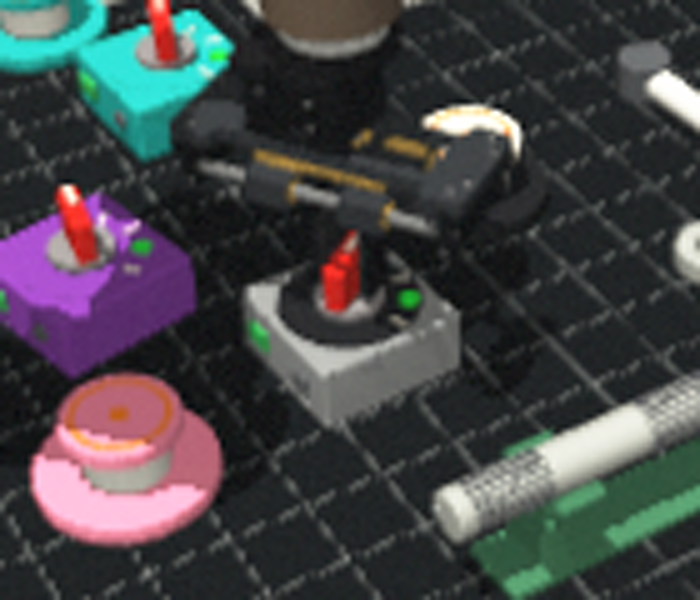

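Request:
move_arm:
  plan:
    - [0, 0, 0, 0, 0, 0, 1]
    - [0, 0, 0, 0, 0, 0, 1]
    - [0, 0, 0, 0, 0, 0, 1]

```text
clock: 5.5
ee_pos: [0.4573, 0.2027, 0.0412]
tool_rot: [-0.001, 0.957, 0.289, 0.002]
ft_force: [-0.3, -1.1, -0.6]
finger_gap: 0.014
```

```bash
python3 tip.py side8 | head -1; python3 -c "
from h import *
print(sensors.state()['torque'])
plan(sensors.state()['ee_pos'],np.radians(-29),claw=1)"|head -2
```

```text
5.5 [0.457 0.203 0.041] gap 0.013957472870030659 F [-0.32  -1.075 -0.577]
[-0.07183298 -0.04631818  0.26134144]
p [0.4573 0.2027 0.0412] yaw 33.55 tilt z [ 0.0023  0.0029 -1.    ] n 8 F [-1.   0.4  0.1] gap 0.0141 t 5.55
```

View pics/side8c.png

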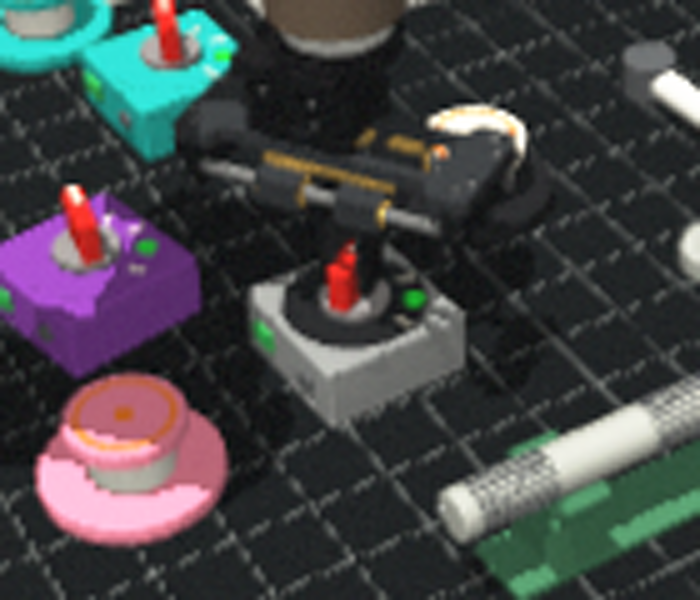

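The bar is gripped (gap 14.0 mm, matching its thickness). Turning clockwise from above is +rz about tool z.

Request:
move_arm:
  plan:
    - [0, 0, 0, 0, 0, 0.12, 1]
    - [0, 0, 0, 0, 0, 0.12, 1]
    - [0, 0, 0, 0, 0, 0.12, 1]
    - [0, 0, 0, 0, 0, 0.12, 1]

```text
clock: 5.95
ee_pos: [0.4572, 0.2026, 0.0412]
tool_rot: [-0.001, 0.999, 0.044, 0.001]
ft_force: [-0.4, -0.1, 0.1]
finger_gap: 0.0138
```

```bash
python3 -c "
from h import *
print(sensors.state()['torque'])
plan([.457,.2015,.0405],np.radians(-29),claw=1)"
```

```text
[ 0.09912528  0.11273288 -0.05378984]
p [0.4572 0.2026 0.0412] yaw 5.04 tilt z [ 0.0021  0.0027 -1.    ] n 5 F [-0.4 -0.1  0.1] gap 0.0138 t 5.95
[-0.1,0.2,0.1,-0.001,-0.000,0.119,1],
[-0.0,0.2,0.1,-0.001,-0.000,0.119,1],
[-0.0,0.2,0.1,-0.001,-0.000,0.119,1],
[0.0,0.2,0.1,-0.001,-0.000,0.119,1],
[0.0,0.2,0.1,-0.001,-0.000,0.119,1],
```

Request:
move_arm:
  plan:
    - [0, 0, 0, 0, 0, 0.12, 1]
    - [0, 0, 0, 0, 0, 0.12, 1]
    - [0, 0, 0, 0, 0, 0.12, 1]
    - [0, 0, 0, 0, 0, 0.12, 1]
    - [0, 0, 0, 0, 0, 0.12, 1]

```text
clock: 6.45
ee_pos: [0.4571, 0.2026, 0.0412]
tool_rot: [-0.002, 0.964, -0.266, 0.0]
ft_force: [-0.4, 0.1, -0.3]
finger_gap: 0.0139
```

```bash
python3 tip.py side9 | head -1;python3 -c "
from h import *
print(sensors.state()['torque'])
plan([.457,.2015,.0405],np.radians(-29),claw=1)"
```

```text
6.45 [0.457 0.203 0.041] gap 0.013940129427060664 F [-0.387  0.104 -0.328]
[ 0.16871338  0.24919764 -0.19500912]
p [0.4571 0.2026 0.0412] yaw -31.07 tilt z [ 0.0016  0.0032 -1.    ] n 1 F [-0.7  1.5 -0.1] gap 0.0142 t 6.5
[0.5,0.9,0.7,-0.004,0.000,-0.036,1],
```

View pics/side9c.png

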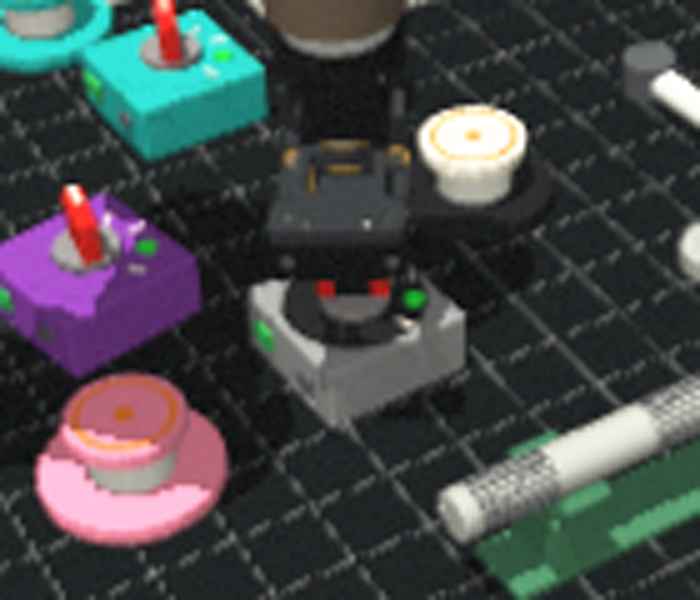

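The bar now points along the green-dot direction (tool yaw -31° against about -29.5° wanted, within the settling range). Releasing and lifting.

Request:
move_arm:
  plan:
    - [0, 0, 0, 0, 0, -0.02, 1]
    - [0, 0, 0, 0, 0, 0, -1]
    - [0, 0, 0, 0, 0, 0, -1]
    - [0, 0, 0, 0, 0, 0, -1]
    - [0, 0, 0, 0, 0, 0, -1]

```text
clock: 7.0
ee_pos: [0.4573, 0.2022, 0.0412]
tool_rot: [-0.002, 0.967, -0.255, 0.0]
ft_force: [-0.2, 0.4, 0.1]
finger_gap: 0.0381
```

Request:
move_arm:
  plan:
    - [0, 0, 0, 0, 0, 0, -1]
    - [0, 0, -20, 0, 0, 0, -1]
    - [0, 0, -40, 0, 0, 0, -1]
    - [0, 0, -45, 0, 0, 0, -1]
    - [0, 0, -45, 0, 0, 0, -1]

```text
clock: 7.5
ee_pos: [0.453, 0.1986, 0.1887]
tool_rot: [0.006, 0.967, -0.254, -0.005]
ft_force: [1.0, 0.9, -0.1]
finger_gap: 0.0778
```

```bash
python3 tip.py side10 | head -1;python3 -c "
from h import *
plan([.4635,-.1995,.21],np.radians(-31))"
```

```text
7.5 [0.453 0.199 0.189] gap 0.07782641235441663 F [ 1.021  0.903 -0.063]
p [0.4578 0.2011 0.1973] yaw -29.34 tilt z [ 0.001  -0.0011 -1.    ] n 9 F [1.2 0.9 6.3] gap 0.0812 t 7.55
[22.4,38.5,-1.4,0.000,-0.000,0.003,-1],
[22.5,38.4,-1.4,0.000,-0.000,0.003,-1],
[22.6,38.3,-1.4,0.000,-0.000,0.003,-1],
[22.7,38.3,-1.4,0.000,-0.000,0.003,-1],
[22.9,38.2,-1.4,0.000,-0.000,0.003,-1],
[23.0,38.1,-1.4,0.000,-0.000,0.003,-1],
[23.1,38.1,-1.4,0.000,-0.000,0.003,-1],
[23.2,38.0,-1.4,0.000,-0.000,0.003,-1],
[23.3,37.9,-1.4,0.000,-0.000,0.003,-1],
```

View pics/side10c.png

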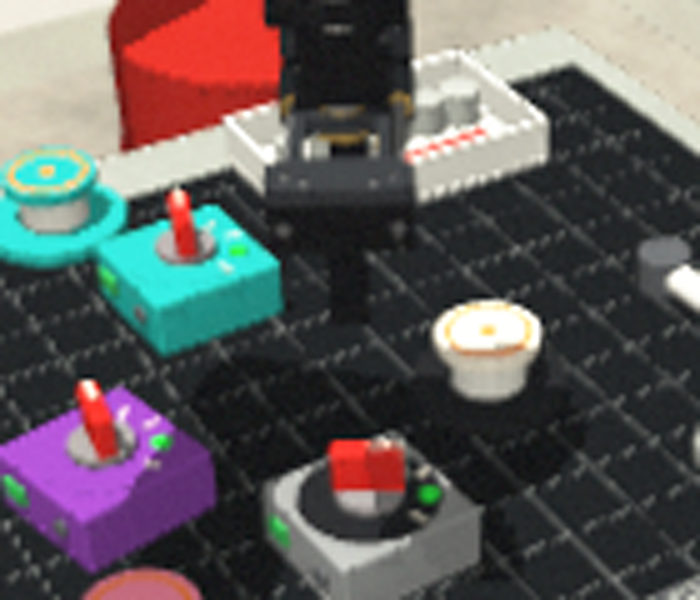

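The arm has cleared the knob and the pointer end now faces the green dot. I will recheck from above once the arm is away. Now over to the pinion.

Request:
move_arm:
  plan:
    - [22, 38, -2, 0, 0, 0, -1]
    - [22, 38, -2, 0, 0, 0, -1]
    - [23, 38, -2, 0, 0, 0, -1]
    - [23, 38, -2, 0, 0, 0, -1]
    - [23, 38, -2, 0, 0, 0, -1]

```text
clock: 8.05
ee_pos: [0.4667, -0.0206, 0.2114]
tool_rot: [-0.005, 0.969, -0.247, 0.006]
ft_force: [0.6, -0.6, -0.6]
finger_gap: 0.0868
```

Request:
move_arm:
  plan:
    - [23, 38, -2, 0, 0, 0, -1]
    - [23, 38, -2, 0, 0, 0, -1]
    - [23, 38, -2, 0, 0, 0, -1]
    - [0, 0, 0, 0, 0, 0, -1]

```text
clock: 8.45
ee_pos: [0.4715, -0.1631, 0.2168]
tool_rot: [-0.005, 0.969, -0.249, 0.007]
ft_force: [-0.3, 1.1, -0.3]
finger_gap: 0.0871
```

```bash
python3 tip.py side11;python3 -c "
from h import *
plan([.4635,-.1995,.18],np.radians(-31))
c=snap('top','top11'); cv2.imwrite('pics/c11.png',cv2.resize(c['pixels'][200:260,230:300],(700,600),interpolation=cv2.INTER_CUBIC))
X=cloud(c);h=cv2.cvtColor(c['pixels'],cv2.COLOR_BGR2HSV).astype(int)
m=(abs(X[...,0]-.457)<.05)&(abs(X[...,1]-.2)<.05)&((h[...,0]<10)|(h[...,0]>170))&(h[...,1]>110)
q=X[m];e=cv2.PCACompute(q[:,:2].astype(np.float32),None);print(len(q),q.mean(0),e,np.degrees(np.arctan2(e[1][0][1],e[1][0][0])))
"
```

```text
8.45 [ 0.472 -0.163  0.217] gap 0.08705609671168307 F [-0.319  1.134 -0.28 ]
-0.14 145 x -0.024666050440684824 0.02644012515274413 y -0.03965978382670188 0.06882151549185285
-0.13 413 x -0.029387676435132248 0.029436655787704304 y -0.07254103614546514 0.0749728789463317
-0.12 49 x -0.02767401949317242 0.019163611917976005 y -0.07087345782174702 0.05280356269064661
-0.11 89 x -0.029990341835621222 -0.02165381727215133 y -0.07317612431640777 0.03679343490897952
-0.1 7 x -0.02469598074403072 -0.02099809928065525 y -0.04857609984228105 0.009055217565668539
-0.07 7 x -0.0025257782020123645 0.006396937900737005 y -0.04462072019383499 -0.041493469791465454
-0.06 37 x -0.010331234722290587 0.010666578494131076 y -0.04507373773415989 0.05782116609407236
-0.05 45 x -0.011269044933632642 0.011153877388662187 y -0.04910272253069621 0.05600770480162747
-0.04 49 x -0.01068921219753573 0.011112782018247424 y -0.048856227207533715 0.055513282192830755
-0.03 34 x -0.010149641262052238 0.011420199918544288 y 0.04953999499095207 0.05440517344151844
-0.02 10 x -0.009359615058423679 0.007240361387724114 y 0.05039387141960923 0.05379873770485899
p [ 0.4713 -0.1615  0.2166] yaw -28.72 tilt z [ 0.0148  0.0062 -0.9999] n 2 F [0.2 0.2 0.3] gap 0.0868 t 8.5
[5.5,18.8,18.1,-0.006,-0.005,0.020,-1],
[6.0,18.6,18.2,-0.006,-0.005,0.020,-1],
43 [0.45549126 0.20488678 0.0716431 ] (array([[0.4554913 , 0.20488676]], dtype=float32), array([[ 0.88602   , -0.46364704],
       [ 0.46364704,  0.88602   ]], dtype=float32)) -27.622694
```

View pics/c11.png

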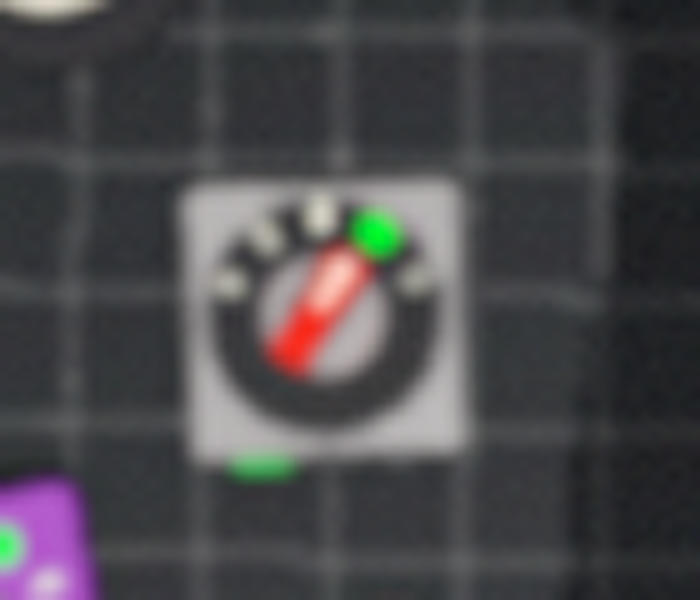

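View pics/side11c.png

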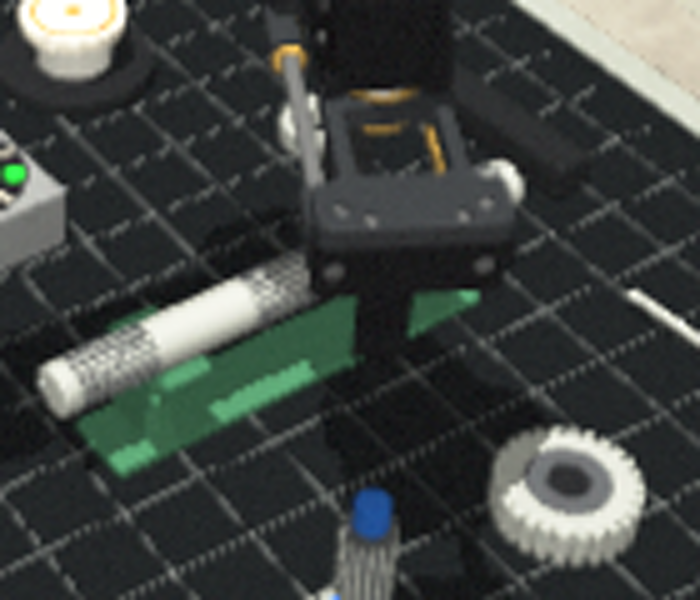

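From above, the pointer is squarely on the green dot. The 37 mm tool-z offset holds at this yaw too, with no lateral offset. I go above the pinion before descending.

```bash
python3 -c "
from h import *
plan([.464,-.198,.15],np.radians(-31),maxs=30)
np.set_printoptions(precision=4,suppress=True)
for n in('top','side'):
    c=dict(np.load(f'pics/{n}0.npz')); hsv=cv2.cvtColor(c['pixels'],cv2.COLOR_BGR2HSV);X=cloud(c)
    bl=cv2.inRange(hsv,(95,120,40),(125,255,255))
    nose=((bl>0)&(abs(X[...,0]-.464)<.06)&(abs(X[...,1]+.198)<.06)&(X[...,2]>.1)).astype(np.uint8)
    uv=np.argwhere(nose)[:,::-1]; x,y,w,h=cv2.boundingRect(uv.astype(np.int32)); print(n,x,y,w,h)
    # silhouette centre ~ mid-height of nose z=.1165
    print(P(c,x+(w-1)/2,y+(h-1)/2,.1165))
"
```

```text
p [ 0.4714 -0.16    0.2165] yaw -28.61 tilt z [ 0.0147  0.0066 -0.9999] n 3 F [-0.2 -0.3 -0.7] gap 0.0874 t 8.55
[3.7,12.6,22.1,-0.004,-0.003,0.014,-1],
[3.9,12.4,22.1,-0.004,-0.003,0.014,-1],
[4.2,12.3,22.1,-0.004,-0.003,0.014,-1],
top 372 227 6 5
[ 0.4691 -0.1983  0.1165]
side 333 268 8 11
[ 0.4647 -0.1977  0.1165]
```

Request:
move_arm:
  plan:
    - [4, 12, 22, -0.004, -0.003, 0.014, -1]
    - [4, 12, 22, -0.004, -0.003, 0.014, -1]
    - [4, 12, 20, -0.004, -0.003, 0.014, -1]
    - [0, 0, 0, 0, 0, 0, -1]

```text
clock: 8.95
ee_pos: [0.4659, -0.1934, 0.151]
tool_rot: [-0.001, 0.964, -0.264, 0.002]
ft_force: [-1.1, 0.1, -0.2]
finger_gap: 0.087
```

```bash
python3 tip.py side12|head -1;python3 -c "
from h import *
plan([.4655,-.1975,.11],np.radians(-31),maxs=30)"
```

```text
8.95 [ 0.466 -0.193  0.151] gap 0.08699694268534572 F [-1.054  0.119 -0.237]
p [ 0.4672 -0.1933  0.1526] yaw -30.59 tilt z [ 7.e-03  4.e-04 -1.e+00] n 2 F [-0.   0.9  0.5] gap 0.087 t 9.0
[0.2,2.3,21.3,-0.002,-0.003,0.004,-1],
[0.3,2.3,21.3,-0.002,-0.003,0.004,-1],
```

View pics/side12c.png

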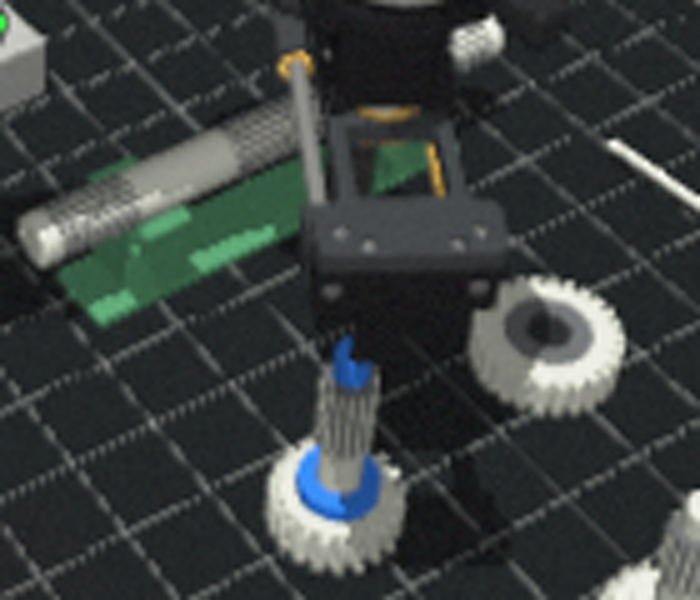

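The near finger sits about 5 px right of the nose. I check whether that is just perspective.

```bash
python3 -c "
from h import *
np.set_printoptions(precision=4,suppress=True)
c=dict(np.load('pics/side12.npz'));p=np.array([.4665,-.1934,.1515]);M=R.from_quat([.964,-.264,.002,-.001]).as_matrix()
print('finger tip pred',proj(c,p+M@[0,.052,-.02])[0],'nose pred(.4655,-.1975)',proj(c,[.4655,-.1975,.125])[0],'axis@125',proj(c,[p[0],p[1],.125])[0])
X=cloud(c);e=(X-p)@M
for z0 in(-.025,-.035,-.045,-.055):
  m=(abs(e[...,2]-z0)<.005)&(abs(e[...,0])<.03)&(e[...,1]>.03)&(e[...,1]<.07); q=e[m]; print(z0,len(q),'x',q[:,0].min(),q[:,0].max(),'y',q[:,1].mean())
hsv=cv2.cvtColor(c['pixels'],cv2.COLOR_BGR2HSV)
b=(cv2.inRange(hsv,(95,120,40),(125,255,255))>0)&(e[...,2]>-.02)
for lo,hi in((.028,.045),(.105,.14)):
  m=b&(X[...,2]>lo)&(X[...,2]<hi); q=e[m];print(lo,len(q),'x',q[:,0].min(),q[:,0].max(),'y',q[:,1].min(),q[:,1].max())
m=(X[...,2]>.066)&(X[...,2]<.1)&(abs(e[...,0])<.04)&(abs(e[...,1])<.04); q=e[m]; print('spline',len(q),'x',q[:,0].min(),q[:,0].max(),'y',q[:,1].min(),q[:,1].max())
m=(X[...,2]>.008)&(X[...,2]<.022)&(abs(e[...,0])<.05)&(abs(e[...,1])<.05); q=e[m]; print('gear',len(q),'x',q[:,0].min(),q[:,0].max(),'y',q[:,1].min(),q[:,1].max())
"
```

```text
finger tip pred [340.9363 272.7801] nose pred(.4655,-.1975) [337.0073 270.358 ] axis@125 [336.2627 269.0574]
-0.025 26 x -0.011543848921814733 0.01117531836650683 y 0.052923790129123544
-0.035 32 x -0.011540557958966028 0.010026359716964639 y 0.05290724216247316
-0.045 33 x -0.011072719288860935 0.010411437294828678 y 0.05423962990588954
-0.055 18 x -0.011643144834986501 0.009950499536054194 y 0.05576510360113596
0.028 525 x -0.02179071814146999 0.46440229538747063 y -0.22760637053550212 0.027014770061862967
0.105 1328 x -0.008791771188808684 0.29061190363863143 y -0.0006868543643730381 0.33834906541944626
spline 102 x -0.014247249897732812 0.011588674815080533 y 0.0024000384037216305 0.020051326844183592
gear 118 x -0.03501495813644368 0.03196492004531508 y -0.02483764568469915 0.04103955594929422
```

The overlap is perspective. Relative to the tool in this view, the pinion is at about x -1.5 mm, y +6 mm. Target is (0.4635, -0.198), descending.

Request:
move_arm:
  plan:
    - [0, 3, 20, -0.002, -0.003, 0.004, -1]
    - [-1, 2, 20, -0.002, -0.003, 0, -1]
    - [0, 0, 15, 0, 0, 0, -1]
    - [0, 0, 0, 0, 0, 0, -1]

```text
clock: 9.4
ee_pos: [0.4696, -0.1931, 0.1018]
tool_rot: [-0.0, 0.965, -0.261, 0.006]
ft_force: [-0.8, 0.4, -0.3]
finger_gap: 0.087
```

```bash
python3 tip.py side13|head -1;python3 -c "
from h import *
plan([.4637,-.198,.049],np.radians(-31),maxs=20)"
```

```text
9.4 [ 0.47  -0.193  0.102] gap 0.08702211748456404 F [-0.831  0.414 -0.337]
p [ 0.4707 -0.1934  0.1031] yaw -30.23 tilt z [ 0.0141 -0.0028 -0.9999] n 3 F [-0.1  0.1  0.6] gap 0.0868 t 9.45
[-1.5,2.6,18.0,-0.002,-0.005,0.004,-1],
[-1.4,2.6,18.0,-0.002,-0.005,0.004,-1],
[-1.3,2.6,18.0,-0.002,-0.005,0.004,-1],
```

View pics/side13c.png

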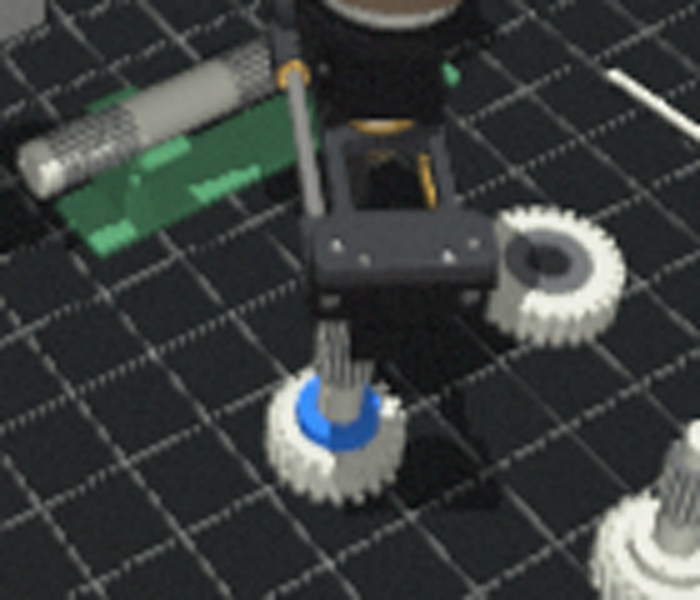

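Descents drift in +x and tilt a little, so I correct laterally first and then go down.

Request:
move_arm:
  plan:
    - [-4, 8, 0, -0.006, -0.014, 0.01, -1]
    - [0, 0, 0, 0, 0, 0, -1]
    - [0, 0, 0, 0, 0, 0, -1]

```text
clock: 9.75
ee_pos: [0.4656, -0.1978, 0.1069]
tool_rot: [0.0, 0.964, -0.264, 0.003]
ft_force: [-0.6, -0.9, 0.6]
finger_gap: 0.0872
```

```bash
python3 -c "
from h import *
plan([.4637,-.198,.049],np.radians(-31),maxs=20)"
```

```text
p [ 0.4656 -0.1978  0.1069] yaw -30.67 tilt z [ 0.0049 -0.0021 -1.    ] n 3 F [-0.6 -0.9  0.6] gap 0.0872 t 9.75
[-0.6,0.4,19.3,-0.000,-0.002,0.002,-1],
[-0.6,0.4,19.3,-0.000,-0.002,0.002,-1],
[-0.5,0.4,19.3,-0.000,-0.002,0.002,-1],
```

Request:
move_arm:
  plan:
    - [-2, 1, 16, 0, -0.005, 0, -1]
    - [-2, 1, 16, 0, -0.005, 0, -1]
    - [-1, 1, 14, 0, -0.004, 0, -1]
    - [0, 0, 0, 0, 0, 0, -1]

```text
clock: 10.15
ee_pos: [0.4625, -0.1985, 0.0634]
tool_rot: [-0.002, 0.964, -0.264, -0.0]
ft_force: [-0.4, 0.0, 0.7]
finger_gap: 0.087
```

```bash
python3 tip.py side14|head -1;python3 -c "
from h import *
plan([.4637,-.198,.049],np.radians(-31),maxs=20)
c=dict(np.load('pics/side14.npz'));X=cloud(c);s=sensors.state();p=s['ee_pos'];w,x,y,z=s['tool_rot'];M=R.from_quat([x,y,z,w]).as_matrix();e=(X-p)@M
m=(X[...,2]>.008)&(X[...,2]<.022)&(abs(e[...,0])<.05)&(abs(e[...,1])<.05); q=e[m]; print('gear',len(q),'x',q[:,0].min(),q[:,0].max(),'y',q[:,1].min(),q[:,1].max())
"
```

```text
10.15 [ 0.462 -0.198  0.063] gap 0.08699323969047137 F [-0.406  0.026  0.675]
p [ 0.4634 -0.1987  0.0644] yaw -30.64 tilt z [ 0.0032  0.0034 -1.    ] n 1 F [ 0.4 -0.7 -0.1] gap 0.0871 t 10.2
[-0.1,-0.7,15.4,-0.005,-0.001,0.006,-1],
gear 123 x -0.03459735818748243 0.03273877342943802 y -0.025505248347074384 0.035068504600535164
```

View pics/side14c.png

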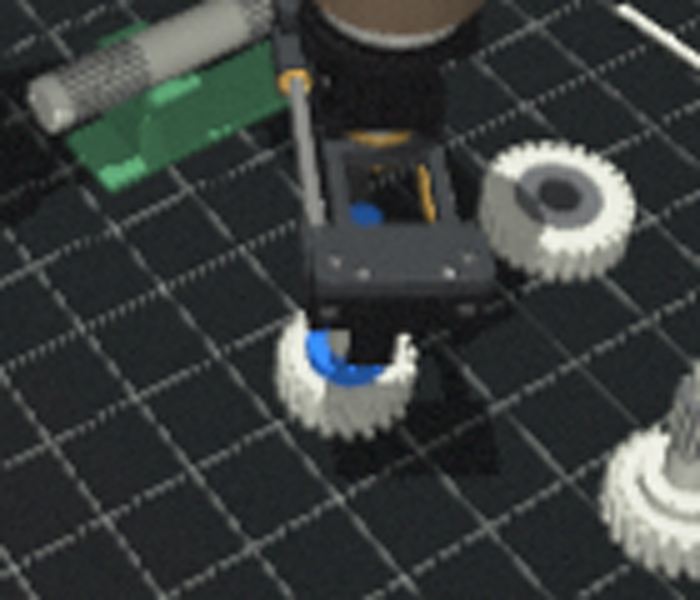

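The gear is centred under the tool (x -1, y +1 mm) and the nose is visible between the jaws. The last 14 mm, then close.

Request:
move_arm:
  plan:
    - [-1, 0, 8, -0.003, -0.002, 0, -1]
    - [0, 0, 6, 0, -0.002, 0, -1]
    - [0, 0, 0, 0, 0, 0, -1]
    - [0, 0, 0, 0, 0, 0, 1]
    - [0, 0, 0, 0, 0, 0, 1]

```text
clock: 10.7
ee_pos: [0.4648, -0.1985, 0.052]
tool_rot: [-0.001, 0.965, -0.264, 0.001]
ft_force: [-0.1, 0.2, -0.5]
finger_gap: 0.0778
```

Request:
move_arm:
  plan:
    - [0, 0, 0, 0, 0, 0, 1]
    - [0, 0, 0, 0, 0, 0, 1]
    - [0, 0, 0, 0, 0, 0, 1]
    - [0, 0, 0, 0, 0, 0, 1]
    - [0, 0, 0, 0, 0, 0, 1]

```text
clock: 11.2
ee_pos: [0.4653, -0.1985, 0.0527]
tool_rot: [-0.001, 0.965, -0.264, 0.002]
ft_force: [-1.4, 0.5, 0.0]
finger_gap: 0.0391
```

Request:
move_arm:
  plan:
    - [0, 0, 0, 0, 0, 0, 1]
    - [0, 0, 0, 0, 0, 0, 1]
    - [0, 0, 0, 0, 0, 0, 1]
    - [0, 0, 0, 0, 0, 0, 1]

```text
clock: 11.6
ee_pos: [0.4654, -0.1985, 0.0527]
tool_rot: [-0.001, 0.965, -0.264, 0.002]
ft_force: [-0.1, -0.3, 0.4]
finger_gap: 0.0255
```

```bash
python3 tip.py side15|head -1;python3 -c "
from h import *
plan([.4637,-.198,.049],np.radians(-31),maxs=20)"
```

```text
11.6 [ 0.465 -0.198  0.053] gap 0.02548771462914059 F [-0.125 -0.259  0.435]
p [ 0.4653 -0.1985  0.0527] yaw -30.59 tilt z [ 0.0048  0.0014 -1.    ] n 1 F [-0.1 -0.7  0.5] gap 0.0255 t 11.65
[-1.6,0.4,3.7,-0.004,-0.003,0.007,-1],
```

View pics/side15c.png

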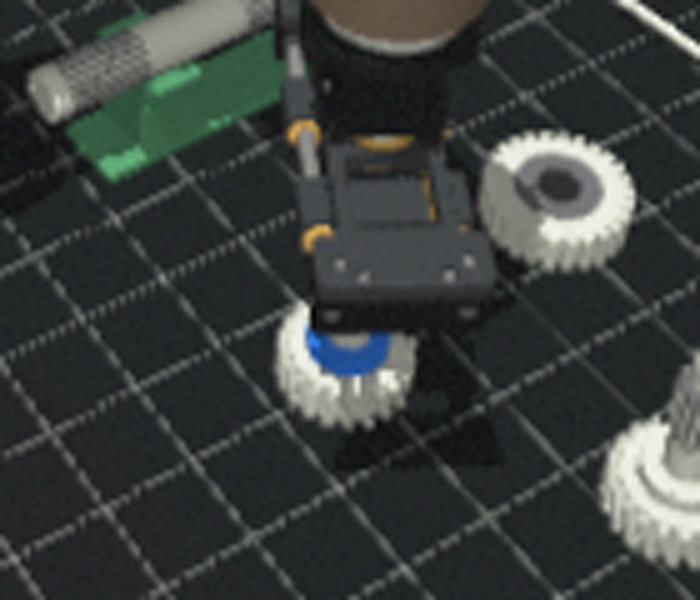

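The spline is gripped (gap 25.5 mm). Reference: gear underside z = reported z − 0.0527. Lifting.

Request:
move_arm:
  plan:
    - [0, 0, -8, 0, 0, 0, 1]
    - [0, 0, -15, 0, 0, 0, 1]
    - [0, 0, -20, 0, 0, 0, 1]
    - [0, 0, -25, 0, 0, 0, 1]
    - [0, 0, -25, 0, 0, 0, 1]

```text
clock: 12.15
ee_pos: [0.4545, -0.196, 0.1392]
tool_rot: [-0.002, 0.964, -0.266, -0.012]
ft_force: [0.9, 0.3, -6.9]
finger_gap: 0.0251
```

Request:
move_arm:
  plan:
    - [0, 0, -25, 0, 0, 0, 1]
    - [0, 0, -25, 0, 0, 0, 1]
    - [0, 0, -20, 0, 0, 0, 1]
    - [0, 0, -10, 0, 0, 0, 1]
    - [0, 0, 0, 0, 0, 0, 1]

```text
clock: 12.65
ee_pos: [0.4517, -0.1948, 0.2199]
tool_rot: [-0.004, 0.963, -0.268, -0.017]
ft_force: [0.8, -0.4, -7.2]
finger_gap: 0.0251
```

```bash
python3 tip.py side16|head -1;python3 -c "
from h import *
plan([.606,.3065,.225],np.radians(-31),maxs=30,claw=1)"
```

```text
12.65 [ 0.452 -0.195  0.22 ] gap 0.02514428390483749 F [ 0.789 -0.377 -7.16 ]
p [ 0.451  -0.1946  0.2189] yaw -31.08 tilt z [-0.0321  0.0168 -0.9993] n 18 F [-0.3 -0.1 -7.4] gap 0.0254 t 12.7
[-7.0,-28.3,-0.1,0.000,0.002,-0.000,1],
[-7.0,-28.3,-0.2,0.000,0.002,-0.000,1],
[-7.0,-28.3,-0.2,0.000,0.002,-0.000,1],
[-7.0,-28.3,-0.2,0.000,0.002,-0.000,1],
[-7.0,-28.3,-0.2,0.000,0.002,-0.000,1],
[-7.0,-28.3,-0.2,0.000,0.002,-0.000,1],
[-7.0,-28.3,-0.2,0.000,0.002,-0.000,1],
[-7.0,-28.3,-0.2,0.000,0.002,-0.000,1],
[-7.0,-28.3,-0.2,0.000,0.002,-0.000,1],
[-7.0,-28.3,-0.2,0.000,0.002,-0.000,1],
[-7.0,-28.3,-0.3,0.000,0.002,-0.000,1],
[-7.0,-28.3,-0.3,0.000,0.002,-0.000,1],
[-7.0,-28.3,-0.3,0.000,0.002,-0.000,1],
[-7.0,-28.3,-0.3,0.000,0.002,-0.000,1],
[-7.0,-28.3,-0.3,0.000,0.002,-0.000,1],
[-7.0,-28.3,-0.3,0.000,0.002,-0.000,1],
[-7.0,-28.3,-0.3,0.000,0.002,-0.000,1],
[-7.0,-28.3,-0.3,0.000,0.002,-0.000,1],
```

View pics/side16c.png

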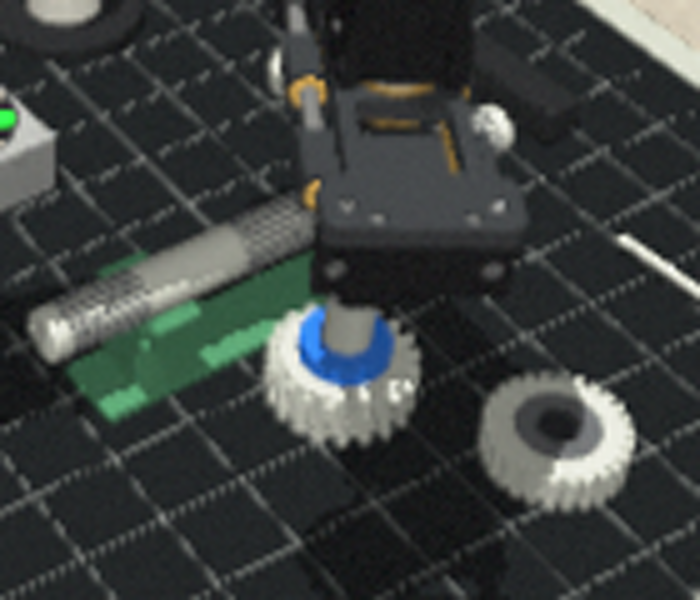

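The pinion is lifted (about 7 N) with the gear clear of the bench. I carry it over the shaft, correcting the small tilt.

Request:
move_arm:
  plan:
    - [-7, -20, 0, 0, 0.009, 0, 1]
    - [-7, -28, 0, 0, 0.009, 0, 1]
    - [-7, -28, 0, 0, 0.009, 0, 1]
    - [-7, -28, 0, 0, 0.009, 0, 1]
    - [-7, -28, 0, 0, 0, 0, 1]

```text
clock: 13.2
ee_pos: [0.4828, -0.0615, 0.2089]
tool_rot: [0.003, 0.962, -0.273, -0.01]
ft_force: [-0.0, 0.1, -6.5]
finger_gap: 0.0248
```

Request:
move_arm:
  plan:
    - [-7, -28, 0, 0, 0, 0, 1]
    - [-7, -28, 0, 0, 0, 0, 1]
    - [-7, -28, 0, 0, 0, 0, 1]
    - [-7, -28, 0, 0, 0, 0, 1]
    - [-7, -28, 0, 0, 0, 0, 1]

```text
clock: 13.7
ee_pos: [0.5201, 0.0812, 0.1964]
tool_rot: [0.007, 0.962, -0.273, -0.02]
ft_force: [0.9, 0.2, -6.4]
finger_gap: 0.0253
```

```bash
python3 -c "
from h import *
plan([.606,.3065,.225],np.radians(-31),maxs=30,claw=1)"
```

```text
p [0.5201 0.0812 0.1964] yaw -31.76 tilt z [-0.0433 -0.0032 -0.9991] n 9 F [ 0.9  0.2 -6.4] gap 0.0253 t 13.7
[-5.2,-26.2,-3.7,0.003,0.004,-0.001,1],
[-5.1,-26.2,-3.6,0.003,0.004,-0.001,1],
[-5.1,-26.3,-3.6,0.003,0.004,-0.001,1],
[-5.0,-26.3,-3.5,0.003,0.004,-0.001,1],
[-5.0,-26.3,-3.5,0.003,0.004,-0.001,1],
[-4.9,-26.3,-3.4,0.003,0.004,-0.001,1],
[-4.9,-26.3,-3.3,0.003,0.004,-0.001,1],
[-4.8,-26.3,-3.3,0.003,0.004,-0.001,1],
[-4.8,-26.4,-3.2,0.003,0.004,-0.001,1],
```

Request:
move_arm:
  plan:
    - [-5, -26, -5, 0.006, 0.015, 0, 1]
    - [-5, -26, -5, 0.006, 0.012, 0, 1]
    - [-5, -26, -4, 0.004, 0.01, 0, 1]
    - [-5, -26, -4, 0.004, 0.01, 0, 1]
    - [-5, -26, -4, 0.004, 0.01, 0, 1]

```text
clock: 14.2
ee_pos: [0.5619, 0.2087, 0.2022]
tool_rot: [0.012, 0.962, -0.274, 0.0]
ft_force: [0.2, 0.1, -6.9]
finger_gap: 0.0251
```

```bash
python3 -c "
from h import *
plan([.606,.3065,.200],np.radians(-31),maxs=30,claw=1)"
```

```text
p [0.5619 0.2087 0.2022] yaw -31.78 tilt z [-0.0056 -0.0226 -0.9997] n 4 F [ 0.2  0.1 -6.9] gap 0.0251 t 14.2
[-3.5,-26.6,-0.1,0.006,-0.002,-0.003,1],
[-3.4,-26.6,0.1,0.006,-0.002,-0.003,1],
[-3.3,-26.6,0.3,0.006,-0.002,-0.003,1],
[-3.2,-26.6,0.4,0.006,-0.002,-0.003,1],
```

Request:
move_arm:
  plan:
    - [-3, -26, -2, 0.009, 0.003, -0.003, 1]
    - [-3, -26, -2, 0.009, 0.003, -0.003, 1]
    - [-3, -24, -2, 0.008, 0.003, -0.003, 1]
    - [-3, -15, 0, 0.006, 0, -0.003, 1]
    - [0, 0, 0, 0, 0, 0, 1]

```text
clock: 14.7
ee_pos: [0.595, 0.2972, 0.1918]
tool_rot: [0.005, 0.964, -0.267, 0.0]
ft_force: [0.9, -0.5, -7.4]
finger_gap: 0.0254
```

```bash
python3 -c "
from h import *
plan([.606,.3065,.175],np.radians(-31),maxs=30,claw=1)"; python3 tip.py side17|head -1
```

```text
p [0.595  0.2972 0.1918] yaw -30.94 tilt z [-0.0021 -0.0101 -0.9999] n 1 F [ 0.9 -0.5 -7.4] gap 0.0254 t 14.7
[4.6,-13.8,16.7,0.010,-0.003,0.001,1],
14.7 [0.595 0.297 0.192] gap 0.02539159331056077 F [ 0.932 -0.466 -7.395]
```

View pics/side17c.png

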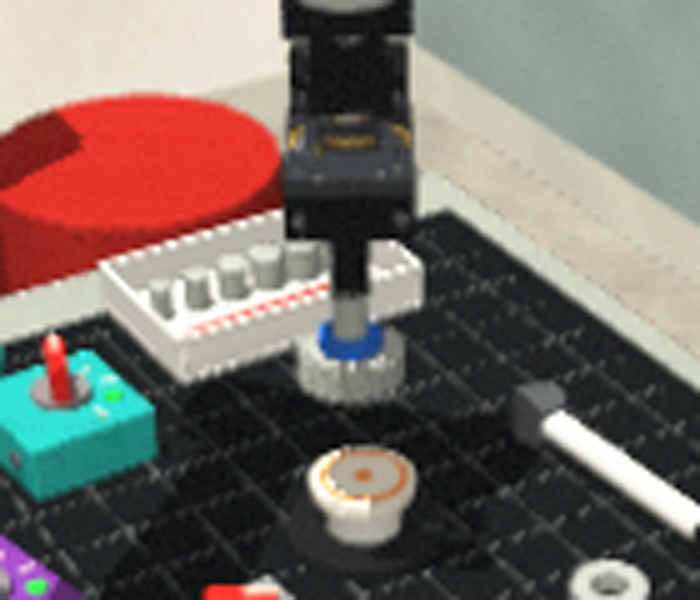

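The gear hangs above and slightly behind-left of the white pad. Next, a lateral correction, then a measurement of gear against pad in the same view.

Request:
move_arm:
  plan:
    - [4, -13, 5, 0.014, -0.001, 0, 1]
    - [0, 0, 0, 0, 0, 0, 1]
    - [0, 0, 0, 0, 0, 0, 1]

```text
clock: 15.05
ee_pos: [0.6032, 0.3029, 0.1834]
tool_rot: [0.001, 0.963, -0.268, -0.001]
ft_force: [-0.5, -1.3, -7.4]
finger_gap: 0.0256
```

```bash
cat > gp.py <<'E'
from h import *
from scipy.optimize import least_squares
import sys
np.set_printoptions(precision=4,suppress=True)
def circ(q,r):
    # near-side arc fit with known radius
    f=lambda c: np.hypot(q[:,0]-c[0],q[:,1]-c[1])-r
    return least_squares(f,q.mean(0)+[.02,.03],loss='soft_l1',f_scale=.002).x
s=sensors.state();p=s['ee_pos'];c=snap('side',sys.argv[1]);X=cloud(c)
gz=p[2]-.0527
near=(abs(X[...,0]-p[0])<.055)&(abs(X[...,1]-p[1])<.055)
hsv=cv2.cvtColor(c['pixels'],cv2.COLOR_BGR2HSV)
m=near&(X[...,2]>gz-.012)&(X[...,2]<gz+.021); q=X[m]
print('p',p,'gear pts',len(q),'zmin',np.sort(q[:,2])[:5],'pred gz',gz)
q=X[m&(X[...,2]>gz+.002)&(X[...,2]<gz+.019)]; print('gear centre r.033',circ(q[:,:2],.033))
bl=(cv2.inRange(hsv,(95,120,40),(125,255,255))>0)&near; b=X[bl&(X[...,2]<gz+.0325)&(X[...,2]>gz+.024)]; print('collar n',len(b), circ(b[:,:2],.021) if len(b)>8 else '')
nk=X[near&(X[...,2]>gz+.038)&(X[...,2]<gz+.05)]; print('neck',len(nk),circ(nk[:,:2],.011) if len(nk)>4 else '')
pm=(abs(X[...,0]-.606)<.06)&(abs(X[...,1]-.305)<.06)&(X[...,2]>.03)&(X[...,2]<.047); q=X[pm]; q2=X[(abs(X[...,0]-.606)<.06)&(abs(X[...,1]-.305)<.06)&(X[...,2]>.046)&(X[...,2]<.054)]
print('pad top pts',len(q2),q2.mean(0),q2.min(0),q2.max(0))
o=cv2.inRange(hsv,(8,100,100),(22,255,255))>0; o&=(abs(X[...,0]-.606)<.05)&(abs(X[...,1]-.305)<.05)&(X[...,2]>.04)&(X[...,2]<.056)
k=np.argwhere(o)[:,::-1].astype(np.float32)
if len(k)>8: e=cv2.fitEllipse(k); print('orange ring',len(k),e,P(c,*e[0],.05))
u,v=proj(c,[.606,.305,.08])[0].astype(int);cv2.imwrite(f'pics/{sys.argv[1]}c.png',cv2.resize(c['pixels'][v-48:v+48,u-56:u+56],(700,600),interpolation=cv2.INTER_CUBIC))
E
python3 gp.py side18; python3 -c "
from h import *
plan([.606,.3065,.165],np.radians(-31),maxs=30,claw=1)"
```

```text
p [0.6032 0.3029 0.1834] gear pts 108 zmin [0.1291 0.1317 0.1337 0.1339 0.134 ] pred gz 0.1306593259208145
gear centre r.033 [0.6013 0.3041]
collar n 22 [0.5777 0.2764]
neck 22 [0.5945 0.2881]
pad top pts 214 [0.6046 0.305  0.0508] [0.5691 0.2716 0.0461] [0.6412 0.3445 0.0539]
orange ring 41 ((276.53656005859375, 172.50082397460938), (9.463932037353516, 16.72290802001953), 90.3675308227539) [0.6085 0.3095 0.05  ]
p [0.6032 0.3029 0.1832] yaw -31.09 tilt z [-0.0029 -0.002  -1.    ] n 1 F [ 0.3 -0.1 -7. ] gap 0.025 t 15.1
[0.6,-4.6,18.2,0.003,0.001,-0.001,1],
```

View pics/side18c.png

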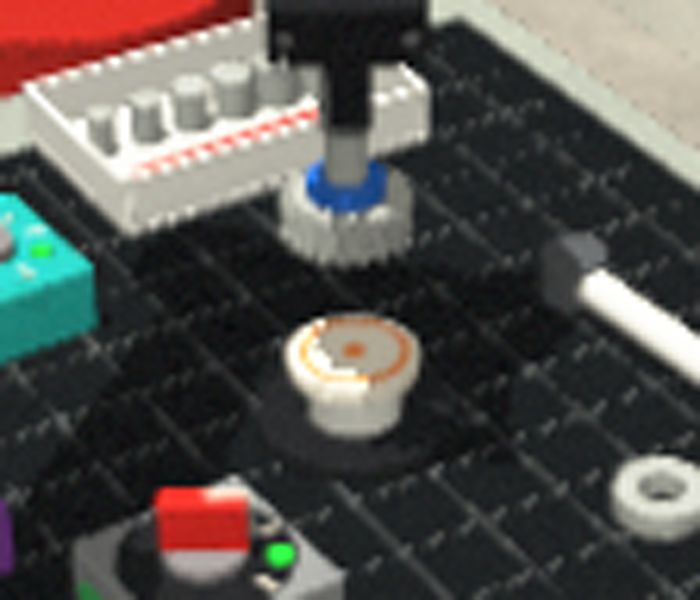

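In the side view the gear's centre is within about 3 mm of the pad's. I aim for (0.606, 0.305), go halfway down and refine.

Request:
move_arm:
  plan:
    - [1, -4, 14, 0.003, 0.001, 0, 1]
    - [0, 0, 14, 0, 0, 0, 1]
    - [0, 0, 10, 0, 0, 0, 1]
    - [0, 0, 0, 0, 0, 0, 1]
    - [0, 0, 0, 0, 0, 0, 1]

```text
clock: 15.6
ee_pos: [0.6061, 0.3047, 0.1424]
tool_rot: [-0.0, 0.963, -0.269, -0.0]
ft_force: [-0.6, 0.1, -5.5]
finger_gap: 0.0251
```

```bash
python3 gp.py side19; python3 -c "
from h import *
plan([.606,.305,.1127],np.radians(-31),maxs=30,claw=1)
c=snap('top','top19');cv2.imwrite('pics/top19c.png',cv2.resize(c['pixels'][150:250,180:300],(720,600),interpolation=cv2.INTER_CUBIC))"
```

```text
p [0.6061 0.3047 0.1424] gear pts 104 zmin [0.0899 0.0903 0.0912 0.0916 0.0919] pred gz 0.08967007294606733
gear centre r.033 [0.6045 0.3066]
collar n 20 [0.5829 0.2754]
neck 22 [0.6016 0.2884]
pad top pts 188 [0.6032 0.3022 0.0511] [0.5704 0.2701 0.046 ] [0.6414 0.3424 0.0539]
orange ring 38 ((276.5721740722656, 172.9434051513672), (9.03929328918457, 16.626937866210938), 87.9277114868164) [0.6072 0.3072 0.05  ]
p [0.606  0.3046 0.1423] yaw -31.19 tilt z [-8.e-04  6.e-04 -1.e+00] n 1 F [-0.4 -0.4 -7.6] gap 0.0249 t 15.65
[-0.1,-0.4,29.6,-0.000,0.001,-0.003,1],
```

View pics/side19c.png

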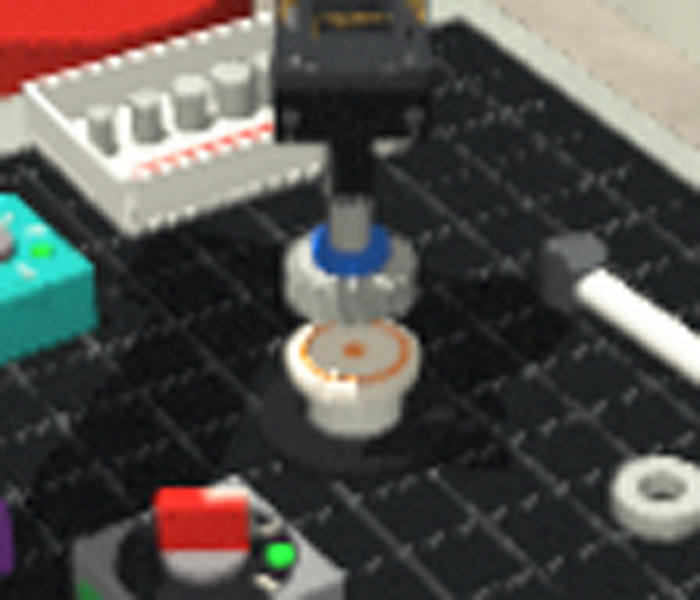

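View pics/top19c.png

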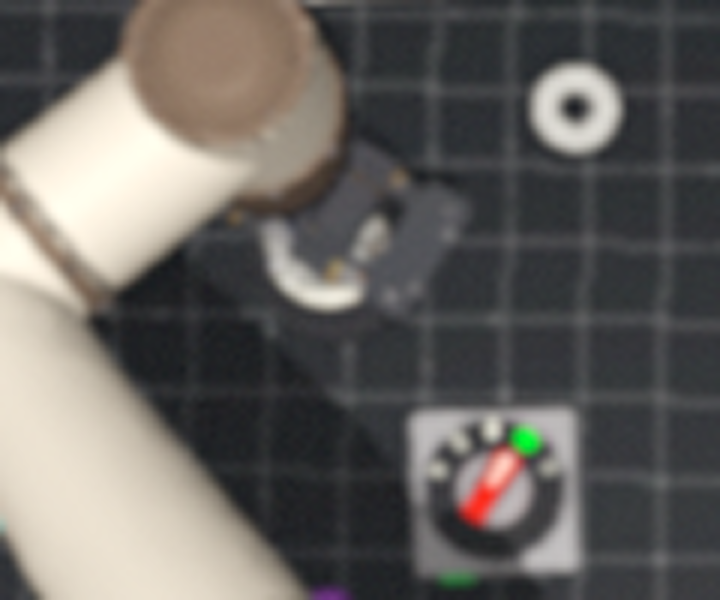

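Measured gear bottom 0.090 matches the prediction. I fit the pad's near rim the same way as the gear so the two can be compared directly.

```bash
python3 - <<'E'
from h import *
from scipy.optimize import least_squares
np.set_printoptions(precision=4,suppress=True)
def circ(q,r): return least_squares(lambda c:np.hypot(q[:,0]-c[0],q[:,1]-c[1])-r,q.mean(0)+[.02,.03],loss='soft_l1',f_scale=.002).x
A=[]
for t in('side0','side5','side9','side17','side18','side19'):
    c=dict(np.load(f'pics/{t}.npz'));X=cloud(c)
    m=(abs(X[...,0]-.606)<.06)&(abs(X[...,1]-.305)<.06)&(X[...,2]>.041)&(X[...,2]<.0475);q=X[m]
    print(t,len(q),circ(q[:,:2],.036))
c=dict(np.load('pics/side19.npz'));X=cloud(c)
m=(abs(X[...,0]-.606)<.055)&(abs(X[...,1]-.305)<.055)&(X[...,2]>.092)&(X[...,2]<.109);q=X[m]
print('gear',[circ(q[:,:2],r) for r in(.032,.033,.034)])
E
```

```text
side0 30 [0.6076 0.3099]
side5 14 [0.6039 0.309 ]
side9 27 [0.6071 0.3087]
side17 25 [0.6074 0.3096]
side18 32 [0.6074 0.3089]
side19 28 [0.6081 0.3094]
gear [array([0.6041, 0.3054]), array([0.6046, 0.3065]), array([0.605 , 0.3076])]
```

The estimates scatter by about ±2.5 mm around the present position. I shift about 1 mm towards their mean and lower to 10 mm clearance in small steps.

Request:
move_arm:
  plan:
    - [0, -1, 10, 0, 0, 0, 1]
    - [0, -0.5, 8, 0, 0, 0, 1]
    - [0, 0, 5, 0, 0, 0, 1]
    - [0, 0, 0, 0, 0, 0, 1]
    - [0, 0, 0, 0, 0, 0, 1]

```text
clock: 16.2
ee_pos: [0.6076, 0.3067, 0.1188]
tool_rot: [-0.001, 0.963, -0.269, 0.001]
ft_force: [0.0, -0.4, -6.2]
finger_gap: 0.0251
```

```bash
python3 gp.py side20; python3 -c "
from h import *
plan([.607,.306,.1127],np.radians(-31),maxs=30,claw=1)"
```

```text
p [0.6076 0.3067 0.1188] gear pts 109 zmin [0.0548 0.0549 0.055  0.0557 0.0658] pred gz 0.06614049031236179
gear centre r.033 [0.6057 0.3088]
collar n 23 [0.587  0.2783]
neck 20 [0.5992 0.2919]
pad top pts 112 [0.5976 0.2924 0.0508] [0.5692 0.2693 0.0465] [0.6394 0.3353 0.0538]
orange ring 23 ((276.3045959472656, 172.60232543945312), (9.386872291564941, 16.947359085083008), 87.5904541015625) [0.6075 0.3094 0.05  ]
p [0.6074 0.3067 0.1187] yaw -31.18 tilt z [ 0.0014  0.0023 -1.    ] n 1 F [-0.2 -0.2 -7.7] gap 0.0254 t 16.25
[0.0,0.8,6.0,-0.003,-0.000,-0.003,1],
```

View pics/side20c.png

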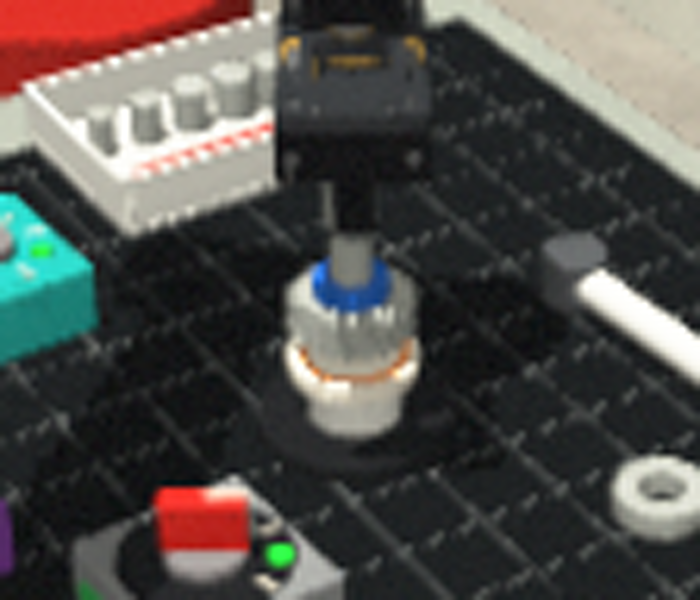

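The gear sits centred over the pad, about 16 mm above it. The last ~6 mm.

Request:
move_arm:
  plan:
    - [0, 0.8, 3, -0.002, 0, 0, 1]
    - [0, 0, 2.5, 0, 0, 0, 1]
    - [0, 0, 0, 0, 0, 0, 1]
    - [0, 0, 0, 0, 0, 0, 1]

```text
clock: 16.65
ee_pos: [0.6074, 0.3062, 0.1136]
tool_rot: [-0.001, 0.963, -0.269, 0.001]
ft_force: [-0.0, 0.6, -6.4]
finger_gap: 0.0256
```

```bash
python3 gp.py side21; python3 -c "
from h import *
plan([.607,.306,.1127],np.radians(-31),maxs=30,claw=1)
c=snap('top','top21');cv2.imwrite('pics/top21c.png',c['pixels'])"
```

```text
p [0.6074 0.3062 0.1136] gear pts 172 zmin [0.0491 0.0492 0.0492 0.0492 0.0493] pred gz 0.060904489308939935
gear centre r.033 [0.6054 0.3079]
collar n 21 [0.5822 0.2771]
neck 18 [0.5994 0.2895]
pad top pts 92 [0.5954 0.2904 0.0503] [0.57   0.2679 0.0461] [0.6377 0.3304 0.0537]
orange ring 19 ((276.0452575683594, 174.009033203125), (6.422317981719971, 15.818412780761719), 89.96540069580078) [0.6024 0.3028 0.05  ]
p [0.6074 0.3062 0.1136] yaw -31.17 tilt z [ 0.0016  0.0013 -1.    ] n 1 F [ 0.2 -0.2 -6.5] gap 0.025 t 16.7
[-0.2,0.4,0.9,-0.002,-0.001,-0.003,1],
```

View pics/side21c.png

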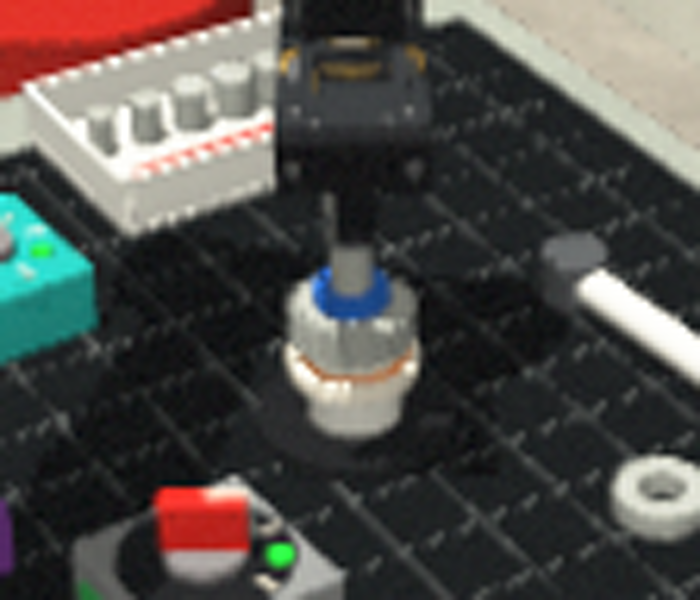

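View pics/top21c.png

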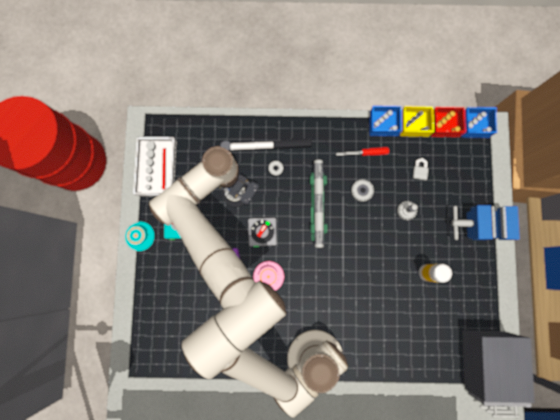

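The gear hovers about 11 mm above the pad, centred and upright (tilt about 0.1°). The knob is on the green dot and everything else looks where it was. Handing in.

```bash
python3 -c "
from h import *
s=sensors.state();print(s['qd'].round(4),s['clock']);print(job.hand_in())"
```

```text
[-0.0001 -0.0016  0.0018  0.0006 -0.0008 -0.0017] 16.75
the job is handed in; nothing more can be done
None
```

I turned the red knob to the green dot and then carried the blue-marked gear shaft over the steel shaft. The job was handed in at 16.75 s with the arm still holding it upright above the white sensor pad.

**Last checks**
- **Knob:** from above, the pointer was squarely on the green dot after release, and it still looked so in the last view.
- **Height:** the gear end was 10.9 mm above the pad by the arm's reading. A camera depth check on the way down (0.090 m seen, 0.0897 m predicted) agreed with that reading.
- **Hold:** the arm was at rest, tilted about 0.1°, with the jaws at 25 mm on the 26 mm splines. The wrist force showed only the part's weight, about 7 N.
- **Bench:** the last pictures showed nothing else moved and no contact with the sensor.

**What disagreed**
- **Gripper position:** the reported tool point lies about 37 mm further out along the fingers than the cameras showed the gripper to be, against the description. It was the same at every pose I checked. I corrected all heights for it, and both grasps bore it out.
- **Centring:** estimates of the pad's centre scattered by about 2–3 mm between cameras and methods. I aimed near their mean, so the gear may be a few millimetres off centre. The arm hid the pad from the top camera, so I could not check centring from above.

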